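Weigh a hanging parts bin on the fold-flat counting scale

TASK

Count the bolts: open the display lid of the counting scale to 110 degrees, like a laptop screen leaning a little back, then take the blue bin off its rail by tipping its lower end up and towards you until its heel is free of the lower bar, and lifting its nib off. Set the bin gently down, level, in the middle of the weighing pan, let go of it and press the green key. Keep off the red key, and leave the yellow bin hanging and the other things on the bench where they are.

Things in the scene. Friction and masses are not known exactly. Their poses are not given: they have to be found in the camera images.
- scale: Fold-flat grey counting scale, fixed, 240 x 200 mm. Origin: on the bench under its housing; x points from its front (key strip, turned roughly to the robot) to its back (lid hinge), y to its left, z up. Key strip: x -129 to -67 mm, 26 mm high. Housing: x -78 to 102 mm, 44 mm high. Steel pan 130 (x) x 150 (y) mm, top 53 mm above the bench; the closed lid covers it.
- display_lid (a joint): Angle of the display lid in rad: 0 = closed flat over the pan, grows as its front edge rises; 1.57 = upright, 1.92 (110 degrees) = leaning 20 degrees back, stop at 2.6. Starts shut or a little ajar. Stiff friction hinge: it stays where it is left; 3 to 4 N at the tab move it. The lid is 14 mm thick, 182 mm wide, its front edge 158 mm from the axis; display on its underside.
- lid_hinge (a point): Point on the axis of the lid hinge, midway between its ends, 66 mm above the bench, at x = 84 mm of the scale. The axis runs along the scale's y.
- lid_tab (a point): Middle of the black pull tab at the front edge of the lid, 178 mm from the hinge axis; moves with the lid. The tab stands 32 mm out from the edge, is 22 mm wide (along the hinge axis) and 10 mm thick; this point is 12 mm from its tip. With the lid shut it is 67 mm above the bench, over the key strip. Its side faces can be pinched from above.
- pan_center (a point): Centre of the weighing pan, on its upper face, 53 mm above the bench. Axes as the scale.
- green_key_top (a point): Middle of the top face of the green key (26 x 30 mm) on the key strip, right of the middle (x = -104, y = -55 mm of the scale), about 38 mm above the bench when up.
- green_key (a joint): Travel of the green key in m: 0 = up, 0.005 = fully down; a spring needs about 4 N to bring it down and pushes it up again. It counts as pressed beyond 0.003.
- red_key (a joint): Travel of the red (off) key in m, the same kind, left of the middle of the key strip (x = -104, y = +55 mm of the scale). Not to be pressed.
- bin_rack: Grey sheet-steel bin rack, 300 mm wide, bolted down. Origin: on the bench under the front face of its rail; x points to its back, y to its left, z up. Bare steel rail along y at the top: flat bar 4 mm thick (x 0 to 4 mm), upper edge 132 mm above the bench, free space behind it. Lower bar: front face at x = -4.5 mm, 8 mm thick, 86 to 98 mm above the bench.
- blue_bin: Blue open bin of bolts, 0.2 to 0.45 kg, hung on the rail left or right of the yellow one (70 mm gap). Origin: centre of its underside, 75 mm above the bench when hung; x to its back (the rack), y to its left, z up. 105 (x) x 62 (y) x 60 mm high; its parallel side walls, 62 mm over the outside, are 60 mm high from the back to x = -10 mm and fall to 34 mm at the front.
- blue_bin_nib (a point): Middle of the slot in the bin's nib (x 56.75, z 57 mm of the bin), on the rail's upper edge when hung. The nib, 50 mm wide at the top of the bin's back, goes 12 mm back over the rail; its flange hangs 9 mm down behind the rail, 8.5 mm from the bin's back wall. The slot leaves room to turn the hung bin about the rail by up to 25 degrees (0.44 rad), front end up.
- blue_bin_heel (a point): Heel at the foot of the bin's back (x 55.5, z 3.5 mm of the bin), 7 mm high: it reaches 6 mm back under the lower bar with 4 mm to spare, so the bin cannot be lifted straight off. Turned about the rail by 10 to 25 degrees, front end up and bottom forward, it comes clear of the bar; then a lift of 20 mm or more takes the nib off the rail.
- yellow_bin: The same bin in yellow, with wooden dowels, hanging beside the blue one. Stays hanging.
- tape_measure: Pocket tape measure, 62 x 81 x 33 mm, in front of the rack, left of the fixed bench vice (124 mm high, between robot and rack: world x 0.26 to 0.43, y -0.03 to 0.11); bystander. Origin: centre of the underside.
- spanner: Combination spanner, 159 mm long, 8 mm thick, right of the scale; bystander. Origin: centre of the underside.
- sanding_block: Cork sanding block, 66 x 110 x 29 mm, right of the scale; bystander. Origin: centre of the underside.

How it is judged:
On the way, in this order (a step that is already met when the one before it is completed fails the run):
1. the display lid stands open at 110 degrees (within 7) (value of joint display_lid between 1.79 and 2.05 rad and velocity of joint display_lid below 0.1 rad/s), for 0.3 s.
2. the blue bin is tipped up at its lower end (7 degrees or more) with its nib still on the rail (angle between blue_bin's own z axis and vertical above 0.12 rad and z of blue_bin_nib in the frame of bin_rack between 0.122 and 0.142 m and x of blue_bin_nib in the frame of bin_rack between -0.01 and 0.012 m), for 0.05 s.
3. the nib of the blue bin is lifted clear of the rail ((z of blue_bin_nib in the frame of bin_rack above 0.15 m or x of blue_bin_nib in the frame of bin_rack below -0.03 m)), for 0.1 s.
4. the blue bin stands level in the middle of the pan, let go, with the lid still at its angle (horizontal distance between blue_bin and pan_center below 0.03 m and z of blue_bin in the frame of scale between 0.049 and 0.057 m and angle between blue_bin's own z axis and vertical below 0.07 rad and linear speed of blue_bin below 0.02 m/s and value of joint display_lid between 1.79 and 2.05 rad and contact force between the fingers and blue_bin below 0.1 N), for 0.2 s.
5. the green key is pressed with the bin standing on the pan (value of joint green_key above 0.003 m and horizontal distance between blue_bin and pan_center below 0.03 m and z of blue_bin in the frame of scale between 0.049 and 0.057 m and angle between blue_bin's own z axis and vertical below 0.07 rad), for 0.05 s.
At the end, for the whole second after the job is handed in: The display lid stands at 110 degrees (within 7), the blue bin stands released, level (within 4 degrees) and at rest on the weighing pan, its middle within 30 mm of the pan's middle; the green key has been pressed and is up again; the yellow bin hangs where it hung (within 15 mm) (value of joint display_lid between 1.79 and 2.05 rad and horizontal distance between blue_bin and pan_center below 0.03 m and z of blue_bin in the frame of scale between 0.049 and 0.057 m and angle between blue_bin's own z axis and vertical below 0.07 rad and linear speed of blue_bin below 0.02 m/s and value of joint green_key below 0.0015 m and distance of yellow_bin from where it was at the start of the episode below 0.015 m and angle between yellow_bin's own z axis and vertical below 0.1 rad); the robot touches nothing.
It fails at once if the red key is pressed (value of joint red_key above 0.0025 m).
It fails at once if the blue bin is dropped or banged on the scale (contact force between blue_bin and scale above 45 N).
It fails at once if a bystander is pushed about (more than 30 mm), or the yellow bin more than 20 mm (distance of yellow_bin from where it was at the start of the episode above 0.02 m or distance of any of tape_measure, spanner, sanding_block from where it was at the start of the episode above 0.03 m).
It also fails if it takes over 58 s, if anything falls off the work surface, if the arm or the gripper's body presses on something with over 40 N, if the wrist force passes 120 N, or if a joint passes its speed limit or range.

ROBOT

A 7-joint arm with a two-finger parallel gripper is mounted at the origin on a cart in front of the work surface, level with it; the furniture and walls round the work are solid. World frame = base frame: x ahead of the robot, y to its left, z up, the work surface at z = 0. Lengths are in m, angles in rad, forces in N, time in s.
With the tool pointing down it reaches from about 0.425 to 0.8 m from the base axis. Payload 8.3 kg.
Tool frame: the origin (TCP) lies between the finger pads; the fingertips stand 8 mm ahead of it and the grasp point (between the pads) lies 11 mm behind it (manip.finger_overhang is the distance from the TCP to the fingertips, in m); x points along the fingers, y is the direction in which the jaws open and shut, and the axes are right-handed (so a half turn about x gives the same grasp; the last joint's range is limited). The gripper opens to 85 mm and grips with 20 to 120 N. Pads are 22 mm wide; open, the fingers measure 114 mm over their backs; the gripper's body (76 mm by 85 mm) begins 54 mm behind the grasp point. The pads swing forward as they close: fully open they stand 13 mm farther back than shut.
Start: joints at [-1.227, 0.383, 0.016, 1.37, -0.006, 1.388, -0.046], TCP at [0.247, 0.574, 0.239] pointing down, gripper open.
Joint ranges: [-2.95, 2.95], [-0.25, 2.06], [-1.52, 1.56], [0.18, 2.33], [-1.44, 4.58], [0.02, 2.06], [-3.01, 3.01]. Speed limits (rad/s): [2.39, 2.39, 3.01, 3.01, 3.14, 3.14, 3.14].

INTERFACE

Orientations are given as a unit quaternion [w, x, y, z].
In Python, from bench import telemetry, imaging, finish_job, spotter, manip gives the robot as it stands. The module is installed in compiled form; this text tells all that it offers.
- The arm moves only by the shell command python3 -m jog 'ROWS'. ROWS is JSON, a list of rows, each a list of 7 numbers: the shift along the tool's x, y, z in cm, then the turn, a rotation vector about the tool's x, y, z in degrees, then the closure, from 0 (fully open) to 1 (shut). In form: [[tx, ty, tz, ax, ay, az, claw], ...]. A call has 1 to 5 rows; each row is the pose to reach, as a shift and turn from the pose commanded when the call began, along the tool's axes at that moment; what a row does not reach only later rows make up. A row lasts 1/12 s, in which the tool goes at most 41.7 mm and 7.16 degrees, less where a joint would pass 70% of its speed; a pose out of reach is approached as far as the arm can. A call with a gripper value outside its range is refused whole. The fingers move at their own pace and stop on an object; the grip force is fixed at half the most. Time passes only in rows, so rows that repeat a pose let the fingers close. It gives the time, the measured TCP pose, the force and the opening at its end, in the units of the state.
- telemetry.sense(): the state, without advancing time (a new reading comes with each control period).
- imaging.snapshot(name): name is "scene" or "top" or "wrist"; returns the picture (384x512x3 uint8, blue, green, red); there is no depth.
- imaging.camera_model(name): a dict with "mtx" (3x3 intrinsics, pixels), "R" (3x3) and "t" (3): a world point X has camera coordinates R X + t; the wrist camera has in their place "tool_from_camera" (4x4, takes a point from camera to tool coordinates, whose origin is the TCP and whose axes are the tool frame's). Camera axes: x right, y down, z forward; pixel columns grow to the right and rows downward; lengths in m; the calibration is good to about 2 mm. A picture is of the moment at which its call begins: read the wrist's pose just before it. camera_model takes no time and is no camera call.
- finish_job(): hands the job in, once; it reports no verdict.
Trained networks look in the newest picture that a camera, given by its name, has taken for a name from the list of things; names that differ only in an ending like _2 or _b are one class to them, and where a whole thing is asked for, a point or a joint stands for the part that bears it (a point fixed in the world has none). Each returns a list of dicts, best first, with "conf" (0 to 1); they miss things now and then, are a little off and sometimes report something else, mostly with a low value. They report only what shows in the picture. A call takes as long as a camera call.
- spotter.recognise(query, camera): "bbox" ([left, top, right, bottom] in pixels, round what is visible of it).
The state is a dict: "time_s": time; "joint_positions": joint angles; "dq": joint speeds; "joint_torque": joint torques, N m; "tool_pos": TCP position; "tool_rot": TCP orientation; "wrist_force": force on the tool from outside, world axes, zero at the start; "wrist_torque": the same for the moment, N m; "grip_width": finger opening in m.
Only numpy, scipy, OpenCV 4.12 (cv2) and the standard library are available. Lean on these libraries where they do the work, as an engineer would, in place of code of your own. Each camera call takes 0.05 s, during which the arm holds its last target.

## Working session

There is one attempt and no reset: what is moved stays moved. The work goes in short steps, Python scripts to look and compute and a shell command to move; the robot and the scene stay as the last step left them, time stands still between calls to the robot, and variables do not carry over. Pictures are saved under pics/ and viewed, and the job is handed in when it is done.

```bash
mkdir -p pics; ls; python3 - <<'E'
from bench import telemetry, imaging, spotter, manip
import cv2, numpy as np
print(telemetry.sense())
for n in ("scene","top","wrist"):
    im=imaging.snapshot(n); cv2.imwrite(f"pics/{n}0.png",im)
    m=imaging.camera_model(n); print(n,{k:np.round(np.array(v),4).tolist() for k,v in m.items()})
E
```

```text
pics
{'time_s': 0.0, 'joint_positions': array([-1.22688106,  0.38425003,  0.01639893,  1.37115307, -0.00628665,
        1.38819632, -0.04651586]), 'dq': array([-0.00059761,  0.00195177,  0.00278307,  0.00017931, -0.00199839,
       -0.00032197, -0.00033532]), 'joint_torque': array([ 2.40854506e-04, -6.27592921e+01,  8.44263956e-01, -3.71815753e+01,
        1.65075890e-02,  1.43271103e-02,  1.76379427e-05]), 'tool_pos': array([0.24709668, 0.57355253, 0.23827215]), 'tool_rot': array([ 0.69241109,  0.14215023,  0.69265011, -0.14351309]), 'wrist_force': array([ 0.13808823, -1.01934301,  0.05664851]), 'wrist_torque': array([ 0.01993225, -0.00368369, -0.00261367]), 'grip_width': 0.08524275272066652}
scene {'mtx': [[386.4822, 0.0, 252.7041], [0.0, 386.4822, 189.9737], [0.0, 0.0, 1.0]], 'R': [[0.5353, -0.8447, 0.0048], [-0.5911, -0.3786, -0.7122], [0.6034, 0.3784, -0.7019]], 't': [-0.4228, 0.3322, 1.0798]}
top {'mtx': [[429.8899, 0.0, 255.1605], [0.0, 429.8899, 185.9407], [0.0, 0.0, 1.0]], 'R': [[0.0997, -0.995, -0.0007], [-0.9119, -0.0911, -0.4001], [0.398, 0.0405, -0.9165]], 't': [-0.2114, 0.4764, 1.458]}
wrist {'mtx': [[327.5898, 0.0, 255.5177], [0.0, 327.5898, 194.4268], [0.0, 0.0, 1.0]], 'tool_from_camera': [[-0.0005, -0.2852, 0.9585, -0.1356], [1.0, 0.0009, 0.0008, 0.0001], [-0.0011, 0.9585, 0.2852, -0.0718], [0.0, 0.0, 0.0, 1.0]]}
```

View pics/scene0.png

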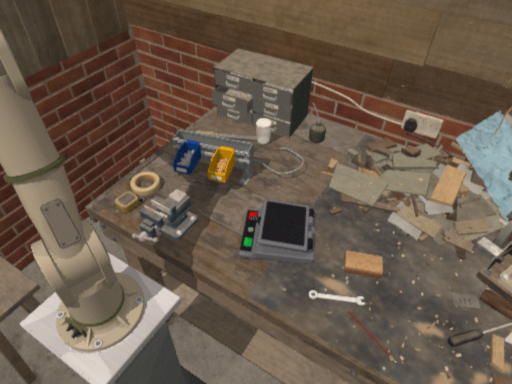

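View pics/top0.png

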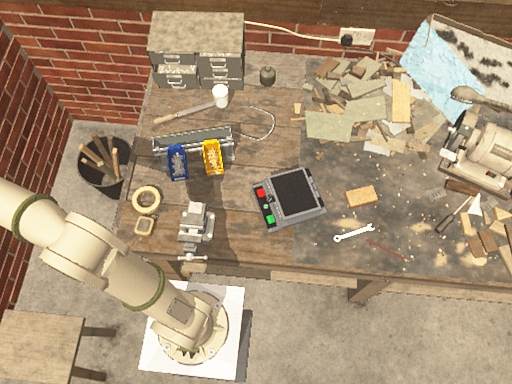

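View pics/wrist0.png

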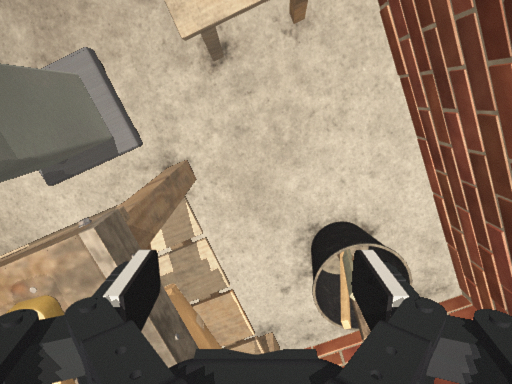

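```bash
python3 - <<'E'
import cv2
t=cv2.imread("pics/top0.png"); s=cv2.imread("pics/scene0.png")
a=cv2.resize(t[110:240,140:340],None,fx=4,fy=4,interpolation=cv2.INTER_CUBIC); cv2.imwrite("pics/topz.png",a)
a=cv2.resize(s[120:270,165:325],None,fx=4,fy=4,interpolation=cv2.INTER_CUBIC); cv2.imwrite("pics/scz.png",a)
E
```

```text
(no output)
```

View pics/topz.png

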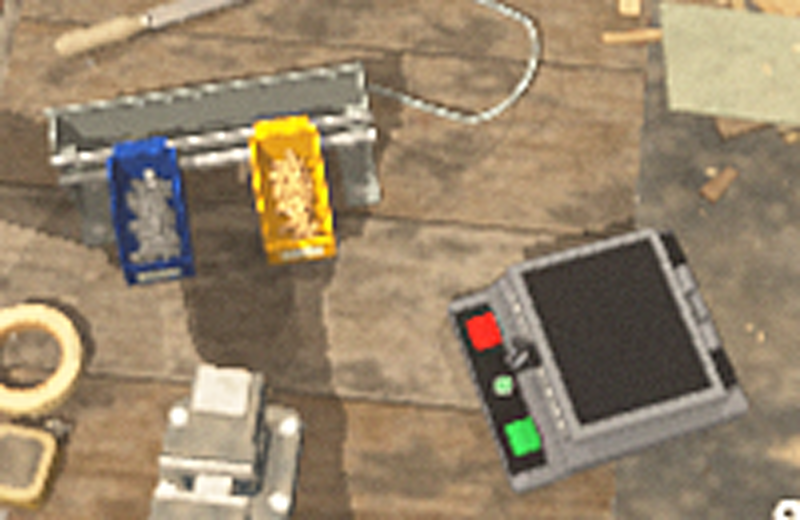

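View pics/scz.png

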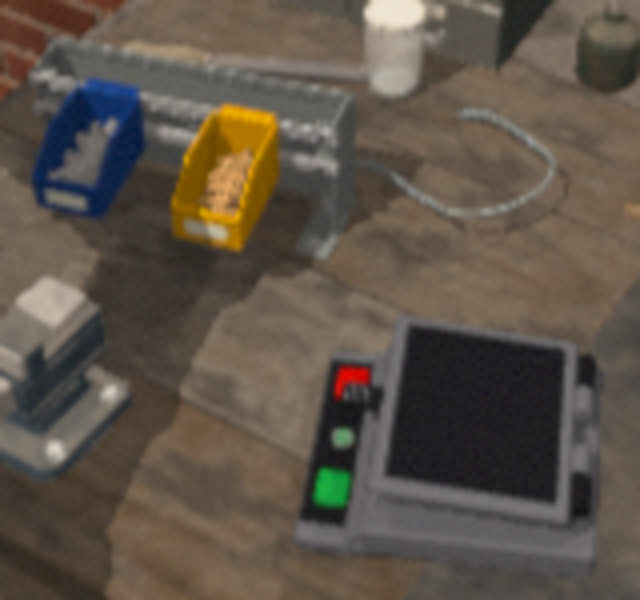

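```bash
cat > h.py <<'E'
import numpy as np, cv2
from scipy.spatial.transform import Rotation as R
from scipy.optimize import least_squares
from bench import telemetry, imaging, spotter, manip
def q2R(q): return R.from_quat([q[1],q[2],q[3],q[0]]).as_matrix()
def cam(name, s=None):
    m=imaging.camera_model(name)
    if 'R' in m: return np.array(m['mtx']),np.array(m['R']),np.array(m['t'])
    T=np.array(m['tool_from_camera']); Rt=q2R(s['tool_rot']); 
    Rw=Rt@T[:3,:3]; p=Rt@T[:3,3]+np.array(s['tool_pos'])
    return np.array(m['mtx']),Rw.T,-Rw.T@p
def proj(c,X):
    K,Rr,t=c; y=(Rr@np.atleast_2d(X).T).T+t; y=y@K.T; return y[:,:2]/y[:,2:]
def tri(obs):
    # obs list of (cam, (u,v))
    A=[]
    for c,(u,v) in obs:
        P=c[0]@np.hstack([c[1],c[2][:,None]]); A+= [u*P[2]-P[0],v*P[2]-P[1]]
    X=np.linalg.svd(np.array([a/np.linalg.norm(a) for a in A]))[2][-1]; X=X[:3]/X[3]
    return X, [np.round(proj(c,X)[0]-np.array(p),1).tolist() for c,p in obs]
def fit(model,obs,free_z=False,x0=(0.5,0,0,0)):
    # model {name:xyz}, obs list (cam,name,(u,v)); pose x,y,yaw,(z)
    def f(p):
        Rz=R.from_euler('z',p[2]).as_matrix(); T=np.array([p[0],p[1],p[3] if free_z else 0])
        return np.concatenate([proj(c,Rz@np.array(model[n])+T)[0]-np.array(uv) for c,n,uv in obs])
    r=least_squares(f,x0); return r.x, f(r.x).reshape(-1,2)
def snap(n,fn):
    s=telemetry.sense(); im=imaging.snapshot(n); cv2.imwrite(f"pics/{fn}.png",im); return s,im
E
python3 - <<'E'
from h import *
T=cam("top");S=cam("scene")
tz=lambda u,v:(140+(u+.5)/4-.5,110+(v+.5)/4-.5); sz=lambda u,v:(165+(u+.5)/4-.5,120+(v+.5)/4-.5)
pts={'green':(tz(522,437),sz(332,487)),'red':(tz(483,330),sz(353,380)),'tab':(tz(520,352),sz(362,396)),
'lidBL':(tz(655,232),sz(575,343)),'lidBR':(tz(725,392),sz(568,517)),'lidFL':(tz(515,270),sz(400,322)),'lidFR':(tz(575,437),sz(378,492)),
'railL':(tz(55,157),sz(37,85)),'railR':(tz(372,125),sz(345,135)),
'bBL':(tz(112,143),sz(85,85)),'bBR':(tz(178,140),sz(140,90)),'yBL':(tz(253,123),sz(222,105)),'yBR':(tz(313,118),sz(278,115))}
for k,(a,b) in pts.items(): X,e=tri([(T,a),(S,b)]); print(k,X.round(3),e)
E
```

```text
green [ 0.4   -0.228  0.029] [[0.0, -0.0], [-0.1, 0.0]]
red [ 0.502 -0.182  0.03 ] [[0.1, -0.1], [-0.1, 0.1]]
tab [ 0.465 -0.218  0.07 ] [[-0.4, 0.5], [0.7, -0.3]]
lidBL [ 0.598 -0.335  0.077] [[0.2, -0.2], [-0.3, 0.1]]
lidBR [ 0.448 -0.407  0.065] [[-0.1, 0.1], [0.2, -0.1]]
lidFL [ 0.541 -0.206  0.081] [[-0.4, 0.5], [0.6, -0.3]]
lidFR [ 0.392 -0.275  0.064] [[-0.0, 0.0], [0.1, -0.0]]
railL [0.604 0.233 0.103] [[-0.3, 0.6], [0.5, -0.3]]
railR [ 0.662 -0.066  0.129] [[1.0, -1.5], [-1.6, 0.8]]
bBL [0.613 0.178 0.121] [[-0.6, 1.0], [0.8, -0.5]]
bBR [0.612 0.112 0.143] [[-0.4, 0.7], [0.6, -0.3]]
yBL [0.646 0.048 0.129] [[-0.1, 0.2], [0.2, -0.1]]
yBR [ 0.653 -0.008  0.137] [[-0.1, 0.1], [0.1, -0.0]]
```

```bash
cat >> h.py <<'E'
def Rtool(x,y):
    x=np.array(x,float);x/=np.linalg.norm(x); y=np.array(y,float); y-=x*(x@y); y/=np.linalg.norm(y)
    return np.stack([x,y,np.cross(x,y)],1)
def row(pos,Rm=None,s=None):
    s=s or telemetry.sense(); R0=q2R(s['tool_rot'])
    t=R0.T@(np.array(pos)-s['tool_pos'])*100
    rv=np.zeros(3) if Rm is None else np.degrees(R.from_matrix(R0.T@Rm).as_rotvec())
    print('row',t.round(2),rv.round(1),'n>=',max(np.linalg.norm(t)/4.17,np.linalg.norm(rv)/7.16).round(1))
E
python3 - <<'E'
from h import *
s=telemetry.sense(); print(q2R(s['tool_rot']).round(3))
c,sn=np.cos(np.radians(11)),np.sin(np.radians(11))
for sg in (1,-1): row([0.5,0.2,0.33],Rtool([0,0,-1],[sg*-sn,sg*c,0]),s)
E
```

```text
[[-0.001  0.396  0.918]
 [-0.001  0.918 -0.396]
 [-1.    -0.002 -0.   ]]
row [ -9.11 -24.32  38.01] [-34.3  -0.    0.1] n>= 11.0
row [ -9.11 -24.32  38.01] [1.457e+02 1.000e-01 0.000e+00] n>= 20.3
```

```bash
python3 -m jog '[[-3,-8,12.7,-11,0,0,0],[-9.1,-24.3,38,-34.3,0,0,0],[-9.1,-24.3,38,-34.3,0,0,0],[-9.1,-24.3,38,-34.3,0,0,0],[-9.1,-24.3,38,-34.3,0,0,0]]'; python3 - <<'E'
from h import *
c,sn=np.cos(np.radians(11)),np.sin(np.radians(11))
row([0.5,0.2,0.33],Rtool([0,0,-1],[-sn,c,0]))
E
```

```text
time_s: 0.57
tool_pos: [0.3606, 0.4061, 0.2798]
tool_rot: [0.703, -0.07, 0.704, 0.07]
wrist_force: [-0.1, 0.0, 0.5]
grip_width: 0.0856
row [ -5.02 -22.96   9.6 ] [ 0.4 -0.   0. ] n>= 6.1
```

```bash
python3 -m jog '[[-5,-23,9.6,0,0,0,0],[-5,-23,9.6,0,0,0,0],[-5,-23,9.6,0,0,0,0],[-5,-23,9.6,0,0,0,0],[-5,-23,9.6,0,0,0,0]]';python3 -m jog '[[-0.6,-3.5,1.5,0,0,0,0],[-0.6,-3.5,1.5,0,0,0,0]]'; python3 - <<'E'
from h import *
s,im=snap("wrist","w1"); print(s['tool_pos'],s['time_s'],s['joint_positions'].round(2))
E
```

```text
time_s: 0.98
tool_pos: [0.4739, 0.2357, 0.3212]
tool_rot: [0.704, -0.068, 0.704, 0.068]
wrist_force: [-0.2, 1.0, -0.3]
grip_width: 0.0857
time_s: 1.15
tool_pos: [0.4993, 0.1972, 0.3282]
tool_rot: [0.705, -0.064, 0.703, 0.062]
wrist_force: [0.4, -1.8, 0.9]
grip_width: 0.0854
[0.49934633 0.19716863 0.32820845] 1.15 [-0.63  0.16  0.23  1.46 -0.03  1.52  1.34]
```

View pics/w1.png

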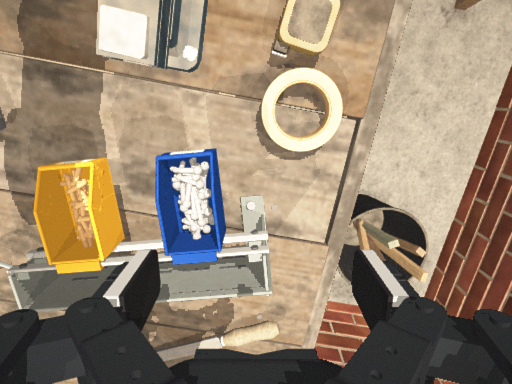

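```bash
python3 -m jog '[[0,-12,0,0,0,0,0],[0,-12,0,0,0,0,0],[0,-12,0,0,0,0,0],[0,-12,0,0,0,0,0]]'; python3 - <<'E'
from h import *
s,im=snap("wrist","w2"); print(s['tool_pos'].tolist(),s['tool_rot'].tolist(),s['time_s'])
a=cv2.imread("pics/w1.png")
cv2.imwrite("pics/w1z.png",cv2.resize(a[135:315,0:270],None,fx=2.96,fy=2.96,interpolation=cv2.INTER_CUBIC))
cv2.imwrite("pics/w2z.png",cv2.resize(im[135:315,130:400],None,fx=2.96,fy=2.96,interpolation=cv2.INTER_CUBIC))
E
```

```text
time_s: 1.53
tool_pos: [0.5185, 0.08, 0.3269]
tool_rot: [0.704, -0.065, 0.704, 0.063]
wrist_force: [1.0, -0.3, 0.8]
grip_width: 0.0855
[0.5185434286347205, 0.07997605138892058, 0.3269349359830646] [0.704343056855173, -0.06505733531159878, 0.7040705026557735, 0.06287391090198957] 1.5333
```

View pics/w1z.png

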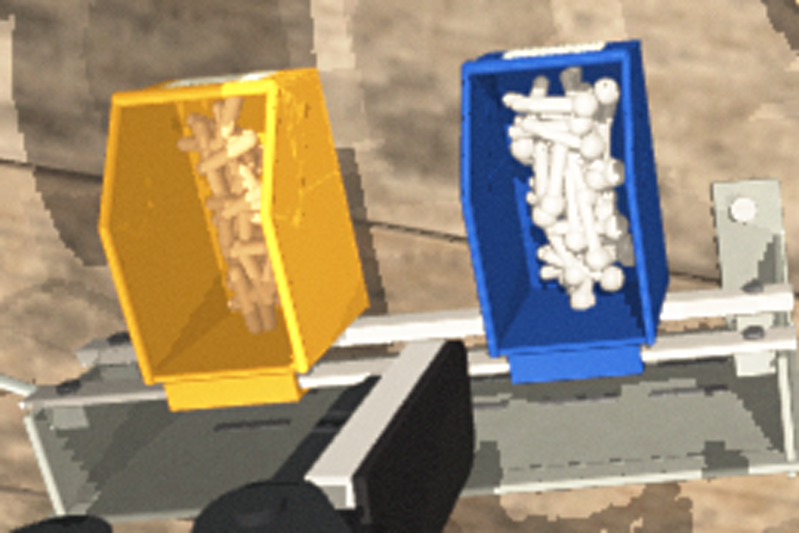

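View pics/w2.png

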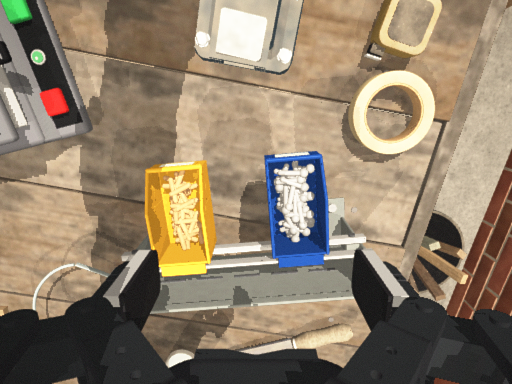

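View pics/w2z.png

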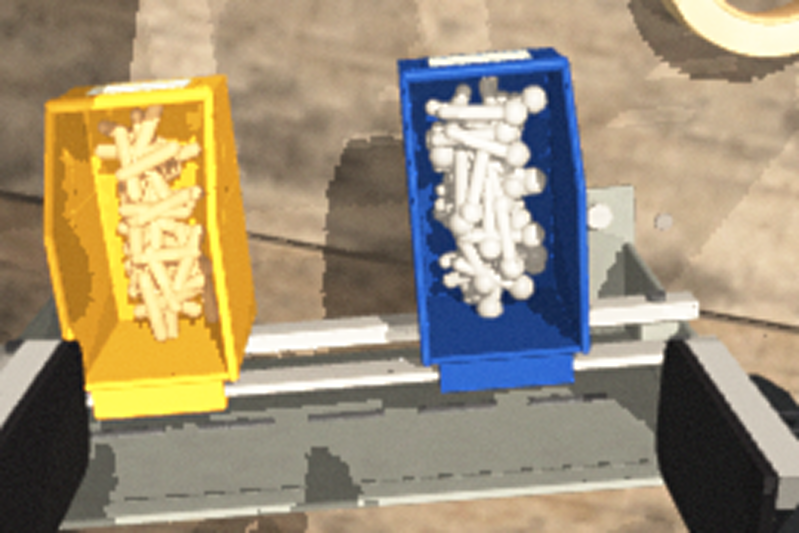

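```bash
cat > w.py <<'E'
from h import *
W1=cam("wrist",{'tool_pos':[0.49934633,0.19716863,0.32820845],'tool_rot':[0.705, -0.064, 0.703, 0.062]})
W2=cam("wrist",{'tool_pos':[0.5185434286347205, 0.07997605138892058, 0.3269349359830646],'tool_rot':[0.704343056855173, -0.06505733531159878, 0.7040705026557735, 0.06287391090198957]})
E
python3 - <<'E'
from w import *
f=2.96
z1=lambda u,v:((u+.5)/f-.5,135+(v+.5)/f-.5); z2=lambda u,v:(130+(u+.5)/f-.5,135+(v+.5)/f-.5)
M={'BR':(.0525,-.031,.06),'BL':(.0525,.031,.06),'NR':(.0645,-.025,.06),'NL':(.0645,.025,.06),'FR':(-.0525,-.031,.034),'FL':(-.0525,.031,.034)}
o=[(W1,'BR',z1(492,357)),(W1,'BL',z1(656,345)),(W1,'NR',z1(514,383)),(W1,'NL',z1(641,373)),(W1,'FR',z1(464,74)),(W1,'FL',z1(638,57)),
(W2,'BR',z2(424,365)),(W2,'BL',z2(588,353)),(W2,'NR',z2(441,390)),(W2,'NL',z2(574,382)),(W2,'FR',z2(402,76)),(W2,'FL',z2(570,63))]
for fz in (True,False):
  if not fz: M={k:(v[0],v[1],v[2]+.075) for k,v in M.items()}
  p,r=fit(M,o,fz,(.55,.15,.2,.075)); print(p.round(4),np.degrees(p[2]).round(2)); print(r.round(1).tolist())
# yellow
oy=[(W1,'BR',z1(148,383)),(W1,'BL',z1(306,371)),(W1,'NR',z1(170,410)),(W1,'NL',z1(301,400)),
(W2,'BR',z2(86,390)),(W2,'BL',z2(238,381)),(W2,'NR',z2(96,417)),(W2,'NL',z2(227,409))]
p,r=fit(M,oy,False,(.55,.05,.2,.075)); print(p.round(4),np.degrees(p[2]).round(2)); print(r.round(1).tolist())
E
```

```text
[0.5548 0.1324 0.2583 0.0733] 14.8
[[0.4, -0.3], [0.2, -0.1], [-0.1, 0.2], [1.1, 0.5], [1.1, -1.7], [-1.7, -0.4], [-0.4, -0.1], [0.0, 0.2], [-0.2, 0.7], [-0.5, 0.5], [0.0, 0.2], [-0.1, 0.4]]
[0.5541 0.1323 0.2583 0.075 ] 14.8
[[-0.0, -0.1], [0.1, 0.1], [-0.5, 0.4], [1.0, 0.7], [0.7, -2.0], [-1.8, -0.7], [-0.3, 0.1], [0.5, 0.4], [-0.0, 1.0], [-0.1, 0.7], [0.2, -0.1], [0.3, 0.1]]
[0.5884 0.0056 0.2575 0.075 ] 14.75
[[0.4, -0.1], [1.5, 0.1], [0.9, -0.1], [0.1, 0.2], [-3.4, 0.1], [0.4, -0.5], [0.2, 0.2], [0.0, -0.0]]
```

```bash
python3 - <<'E'
from w import *
T=cam("top");S=cam("scene")
tz=lambda u,v:(140+(u+.5)/4-.5,110+(v+.5)/4-.5); sz=lambda u,v:(165+(u+.5)/4-.5,120+(v+.5)/4-.5)
M={'g':(-.104,-.055,.038),'r':(-.104,.055,.038),'BL':(.1,.091,.073),'BR':(.1,-.091,.073),'FL':(-.074,.091,.073),'FR':(-.074,-.091,.073)}
o=[(T,'g',tz(522,437)),(T,'r',tz(483,330)),(S,'g',sz(332,487)),(T,'FL',tz(515,270)),(T,'FR',tz(575,437)),(S,'FL',sz(400,322)),(S,'FR',sz(378,492))]
p,r=fit(M,o,False,(.5,-.3,-1.1,0)); print(p.round(4),np.degrees(p[2])); print(r.round(1).tolist())
c,sn=np.cos(p[2]),np.sin(p[2])
row([0.455,-0.215,0.30],Rtool([0,0,-1],[-sn,c,0]))
E
```

```text
[ 0.4945 -0.3048 -1.1421  0.    ] -65.43626065534419
[[1.6, -1.1], [1.4, -0.5], [1.6, -1.4], [-2.0, -0.0], [-0.0, 2.1], [-0.3, -0.3], [-1.7, 0.7]]
row [  2.71 -28.25 -11.68] [76.   0.   0.1] n>= 10.6
```

```bash
python3 -m jog '[[1.2,-14,-5.8,36,0,0,0],[1.2,-14,-5.8,36,0,0,0],[1.2,-14,-5.8,36,0,0,0],[1.2,-14,-5.8,36,0,0,0],[1.2,-14,-5.8,36,0,0,0]]'; python3 - <<'E'
from h import *
c,sn=np.cos(-1.142),np.sin(-1.142)
row([0.455,-0.215,0.30],Rtool([0,0,-1],[-sn,c,0]))
E
```

```text
time_s: 2.0
tool_pos: [0.4858, -0.0657, 0.3147]
tool_rot: [0.689, 0.156, 0.69, -0.157]
wrist_force: [0.1, 0.6, 1.7]
grip_width: 0.0854
row [  1.48 -14.79   3.68] [39.8  0.   0.1] n>= 5.6
```

```bash
python3 -m jog '[[1.5,-14.8,3.7,40,0,0,0],[1.5,-14.8,3.7,40,0,0,0],[1.5,-14.8,3.7,40,0,0,0],[1.5,-14.8,3.7,40,0,0,0],[1.5,-14.8,3.7,40,0,0,0]]';python3 -m jog '[[0,0,0,4,0,0,0],[0,0,0,4,0,0,0]]'; python3 - <<'E'
from h import *
s,im=snap("wrist","w3"); print(s['tool_pos'].tolist(),s['tool_rot'].tolist(),s['time_s'],s['joint_positions'].round(2))
cv2.imwrite("pics/w3z.png",cv2.resize(im[20:240,110:400],None,fx=2.7,fy=2.7,interpolation=cv2.INTER_CUBIC))
E
```

```text
time_s: 2.42
tool_pos: [0.4566, -0.2152, 0.2993]
tool_rot: [0.608, 0.36, 0.608, -0.362]
wrist_force: [-0.2, -0.9, -0.0]
grip_width: 0.0856
time_s: 2.58
tool_pos: [0.4593, -0.2088, 0.2993]
tool_rot: [0.597, 0.379, 0.598, -0.379]
wrist_force: [0.4, -0.3, 0.9]
grip_width: 0.0854
[0.45925301474739505, -0.20876947647747057, 0.29934766144019626] [0.596840328089039, 0.37871254373747504, 0.5975120252105797, -0.3785998041616122] 2.5833 [-0.21  0.1   0.63  1.61 -0.06  1.45  0.86]
```

View pics/w3.png

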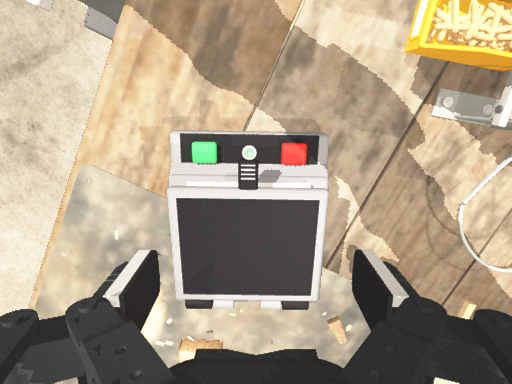

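View pics/w3z.png

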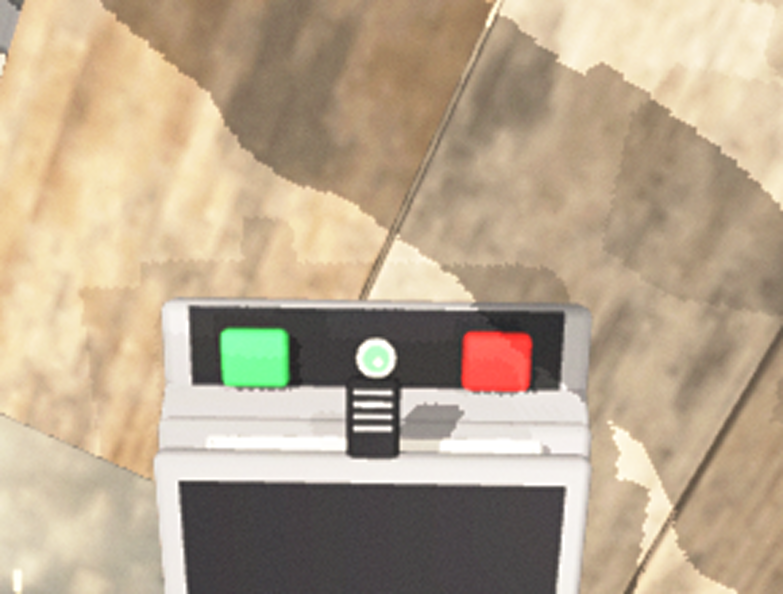

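```bash
python3 - <<'E'
from w import *
W3=cam("wrist",{'tool_pos':[0.45925301474739505, -0.20876947647747057, 0.29934766144019626],'tool_rot':[0.596840328089039, 0.37871254373747504, 0.5975120252105797, -0.3785998041616122]})
z=lambda u,v:(110+(u+.5)/2.7-.5,20+(v+.5)/2.7-.5)
M={'g':(-.104,-.055,.038),'r':(-.104,.055,.038),'tabFL':(-.106,.011,.072),'tabFR':(-.106,-.011,.072),'FL':(-.074,.091,.073),'FR':(-.074,-.091,.073),'kFR':(-.129,-.1,.026)}
o=[(W3,'g',z(255,356)),(W3,'r',z(496,359))]
o2=o+[(W3,'tabFR',z(347,382)),(W3,'tabFL',z(399,382)),(W3,'FR',z(155,457)),(W3,'FL',z(591,457))]
for oo in (o,o2):
  p,r=fit(M,oo,False,(.5,-.3,-1.1,0)); print(p.round(4),np.degrees(p[2])); print(r.round(1).tolist())
  c,sn=np.cos(p[2]),np.sin(p[2]); Rz=np.array([[c,-sn,0],[sn,c,0],[0,0,1]])
  for n,q in {'tab':(-.094,0,.067),'green':M['g'],'hinge':(.084,0,.066)}.items(): print(n,(Rz@q+[p[0],p[1],0]).round(4))
T=cam("top");S=cam("scene")
print(tri([(T,(140+520/4,110+352/4)),(W3,z(373,418))]))
print(tri([(S,(165+362/4,120+396/4)),(W3,z(373,418))]))
print(tri([(T,(270.1,218.9)),(W3,z(255,356)),(S,(247.6,241.4))]))
E
```

```text
[ 0.4924 -0.2992 -1.1417  0.    ] -65.41450447684679
[[-0.6, 0.0], [0.6, 0.0]]
tab [ 0.4533 -0.2137  0.067 ]
green [ 0.3991 -0.2275  0.038 ]
hinge [ 0.5274 -0.3756  0.066 ]
[ 0.4949 -0.3032 -1.1329  0.    ] -64.90847856806258
[[-0.6, 4.2], [0.2, 3.4], [-0.1, -1.9], [0.3, -1.8], [1.4, -2.1], [-1.1, -1.5]]
tab [ 0.4551 -0.218   0.067 ]
green [ 0.401  -0.2323  0.038 ]
hinge [ 0.5306 -0.3792  0.066 ]
(array([ 0.45628746, -0.21969506,  0.09106149]), [[-0.2, 0.1], [0.1, 0.9]])
(array([ 0.45656966, -0.22163549,  0.07706486]), [[0.1, -0.0], [-0.1, -0.3]])
(array([ 0.39912379, -0.22832998,  0.03012305]), [[0.2, 0.0], [0.2, -0.4], [-0.0, -0.1]])
```

```bash
python3 - <<'E'
from w import *
W3=cam("wrist",{'tool_pos':[0.45925301474739505, -0.20876947647747057, 0.29934766144019626],'tool_rot':[0.596840328089039, 0.37871254373747504, 0.5975120252105797, -0.3785998041616122]})
T=cam("top");S=cam("scene")
z=lambda u,v:(110+(u+.5)/2.7-.5,20+(v+.5)/2.7-.5)
tz=lambda u,v:(140+(u+.5)/4-.5,110+(v+.5)/4-.5); sz=lambda u,v:(165+(u+.5)/4-.5,120+(v+.5)/4-.5)
K={'g':(-.104,-.055,.038),'r':(-.104,.055,.038)}
L={'tFL':(-.19,.011,.006),'tFR':(-.19,-.011,.006),'FL':(-.158,.091,.007),'FR':(-.158,-.091,.007),'tab':(-.174,0,.006)}
o=[(W3,'g',z(255,356)),(W3,'r',z(496,359)),(W3,'tFR',z(347,382)),(W3,'tFL',z(399,382)),(W3,'FR',z(155,457)),(W3,'FL',z(591,457)),
(T,'g',tz(522,437)),(T,'r',tz(483,330)),(S,'g',sz(332,487)),(T,'tab',tz(520,352)),(S,'tab',sz(362,396)),(T,'FL',tz(515,270)),(T,'FR',tz(575,437)),(S,'FL',sz(400,322)),(S,'FR',sz(378,492))]
def w(p,n):
    if n in K: q=np.array(K[n])
    else:
        x,y,zz=L[n]; a=p[3]; q=np.array([.084+x*np.cos(a)+zz*np.sin(a), y, .066-x*np.sin(a)+zz*np.cos(a)])
    return R.from_euler('z',p[2]).as_matrix()@q+[p[0],p[1],0]
def f(p): return np.concatenate([ (2 if c is W3 else 1.)*(proj(c,w(p,n))[0]-np.array(uv)) for c,n,uv in o])
r=least_squares(f,[.49,-.3,-1.14,.0],loss='soft_l1'); p=r.x; print(p.round(4),np.degrees(p[2:])); print(f(p).reshape(-1,2).round(1).tolist())
L['tab']=(-.178,0,.001); print(w(p,'tab'),w(p,'g'))
for x in ((0.084,0,.066),(.0,0,.053)): print(R.from_euler('z',p[2]).as_matrix()@x+[p[0],p[1],0])
E
```

```text
[ 0.4948 -0.3022 -1.1301  0.0533] [-64.74762553   3.05303733]
[[-1.3, 7.2], [0.4, 5.2], [-1.1, -0.9], [0.8, -0.8], [-0.9, -0.3], [1.2, -0.1], [1.2, -1.0], [0.7, -0.4], [1.1, -1.5], [0.5, 1.5], [0.4, -0.6], [-2.7, -0.9], [-0.0, 1.3], [-1.0, -2.2], [-1.8, -1.2]]
[ 0.4548793  -0.21750018  0.07647892] [ 0.40073868 -0.23164248  0.038     ]
[ 0.53068471 -0.37821338  0.066     ]
[ 0.49484979 -0.30224063  0.053     ]
```

```bash
python3 - <<'E'
from h import *
c,sn=np.cos(-1.133),np.sin(-1.133)
row([0.4545,-0.2165,0.13],Rtool([0,0,-1],[-sn,c,0]))
E
```

```text
row [16.94 -0.79  0.53] [ 0.5 -0.   0. ] n>= 4.1
```

```bash
python3 -m jog '[[16.9,-0.8,0.5,0,0,0,0],[16.9,-0.8,0.5,0,0,0,0],[16.9,-0.8,0.5,0,0,0,0],[16.9,-0.8,0.5,0,0,0,0],[16.9,-0.8,0.5,0,0,0,0]]'; python3 - <<'E'
from h import *
s,im=snap("wrist","w4"); print(s['tool_pos'].tolist(),s['tool_rot'].tolist(),s['time_s'],s['joint_positions'].round(2))
c=cam("wrist",s); print(proj(c,[[.455,-.2165,.076]]))
E
```

```text
time_s: 3.05
tool_pos: [0.4497, -0.2147, 0.1239]
tool_rot: [0.595, 0.375, 0.603, -0.378]
wrist_force: [-0.4, 1.0, -0.6]
grip_width: 0.0858
[0.44970071568695835, -0.21471352024241078, 0.12390054450194696] [0.5945233721203532, 0.37538143753069014, 0.6025367722456221, -0.3775979004865679] 3.05 [-0.16  0.24  0.62  1.88 -0.16  1.08  0.97]
[[261.74179114 229.03102212]]
```

View pics/w4.png

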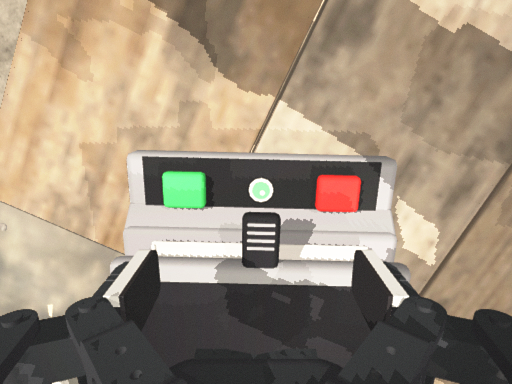

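```bash
python3 - <<'E'
from h import *
c,sn=np.cos(-1.133),np.sin(-1.133)
row([0.4555,-0.2172,0.070],Rtool([0,0,-1],[-sn,c,0]))
E
python3 -m jog '[[0,0,0,0,0,0,0]]'; python3 - <<'E'
from h import *
c,sn=np.cos(-1.133),np.sin(-1.133)
row([0.4555,-0.2172,0.070],Rtool([0,0,-1],[-sn,c,0]))
E
```

```text
row [5.72 0.34 0.35] [ 0.5 -0.3  0.4] n>= 1.4
time_s: 3.18
tool_pos: [0.4544, -0.2173, 0.1318]
tool_rot: [0.598, 0.377, 0.598, -0.377]
wrist_force: [-0.2, -0.2, 1.6]
grip_width: 0.0855
row [6.18 0.11 0.04] [ 0.4 -0.   0. ] n>= 1.5
```

```bash
python3 -m jog '[[3,0,0,0,0,0,0],[6.2,0.1,0,0,0,0,0],[6.2,0.1,0,0,0,0,0],[6.2,0.1,0,0,0,0,0],[6.2,0.1,0,0,0,0,0]]'; python3 - <<'E'
from h import *
s,im=snap("wrist","w5"); print(s['tool_pos'].tolist(),s['tool_rot'].tolist(),s['time_s'])
E
```

```text
time_s: 3.6
tool_pos: [0.4566, -0.2182, 0.0717]
tool_rot: [0.599, 0.378, 0.597, -0.377]
wrist_force: [-0.3, 0.1, 0.6]
grip_width: 0.0854
[0.4565940751192117, -0.2181860401154629, 0.07174048275465057] [0.5989754429687227, 0.378085872603678, 0.5965112944134289, -0.37743048008229735] 3.6
```

View pics/w5.png

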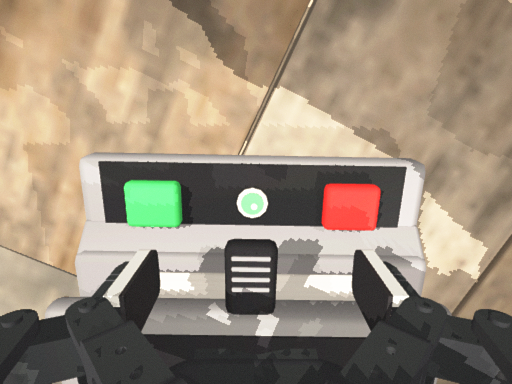

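```bash
python3 -m jog '[[0.2,-0.1,0,0,0,0,1],[0.2,-0.1,0,0,0,0,1],[0.2,-0.1,0,0,0,0,1],[0.2,-0.1,0,0,0,0,1],[0.2,-0.1,0,0,0,0,1]]';python3 -m jog '[[0,0,0,0,0,0,1],[0,0,0,0,0,0,1],[0,0,0,0,0,0,1]]'; python3 - <<'E'
from h import *
s,im=snap("wrist","w6"); print(s['tool_pos'].tolist(),s['tool_rot'].tolist(),s['time_s'])
E
```

```text
time_s: 4.07
tool_pos: [0.4539, -0.218, 0.067]
tool_rot: [0.598, 0.378, 0.598, -0.378]
wrist_force: [-1.1, 0.3, -0.4]
grip_width: 0.0257
time_s: 4.32
tool_pos: [0.4541, -0.2178, 0.0669]
tool_rot: [0.598, 0.378, 0.597, -0.378]
wrist_force: [1.6, 1.2, 0.9]
grip_width: 0.0211
[0.4540817014278548, -0.21784943642066507, 0.06692771950753401] [0.5976580875262301, 0.378133365374327, 0.5974928190202542, -0.37791837693396774] 4.3167
```

View pics/w6.png

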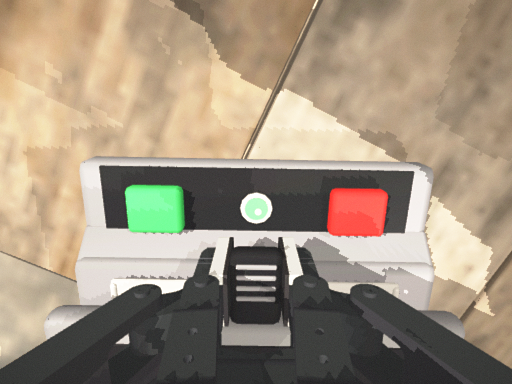

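```bash
python3 -m jog '[[-2.16,0,0.25,0,0,0,1],[-4.57,0,0.85,0,0,0,1],[-6.87,0,1.78,0,0,0,1],[-9.02,0,3.02,0,0,0,1],[-9.02,0,3.02,0,0,0,1]]'; python3 - <<'E'
from h import *
s,im=snap("wrist","w7"); print(s['tool_pos'].tolist(),s['tool_rot'].tolist(),s['time_s'],s['wrist_torque'],s['joint_positions'].round(2))
s,im=snap("scene","s7")
cv2.imwrite("pics/s7z.png",cv2.resize(im[120:270,165:325],None,fx=4,fy=4,interpolation=cv2.INTER_CUBIC))
E
```

```text
time_s: 4.78
tool_pos: [0.4675, -0.2475, 0.1603]
tool_rot: [0.598, 0.379, 0.596, -0.378]
wrist_force: [-1.3, 3.9, 2.4]
grip_width: 0.0206
[0.46750411347365345, -0.24750358687860344, 0.1603019545165695] [0.5982368457108708, 0.37872688925416825, 0.5961951253047835, -0.378457385120944] 4.7833 [ 0.81616986  0.73770453 -0.23383247] [-0.12  0.26  0.64  1.77 -0.17  1.16  1.02]
```

View pics/w7.png

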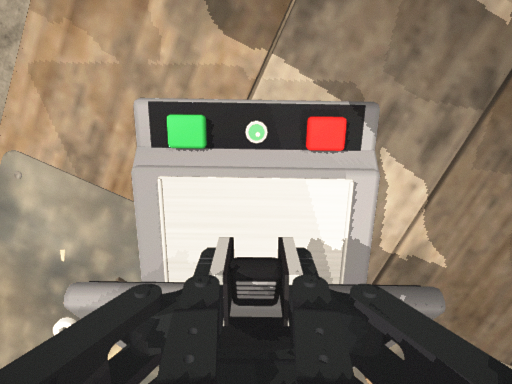

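View pics/s7z.png

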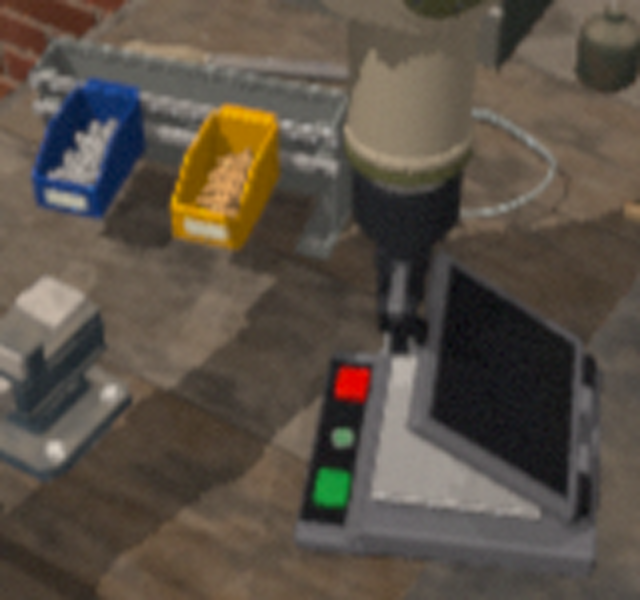

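```bash
python3 -m jog '[[-2.19,0,1.74,0,0,0,1],[-4.07,0,3.8,0,0,0,1],[-5.61,0,6.13,0,0,0,1],[-6.77,0,8.67,0,0,0,1],[-6.77,0,8.67,0,0,0,1]]'; python3 - <<'E'
from h import *
s,im=snap("wrist","w8"); print(s['tool_pos'].tolist(),s['tool_rot'].tolist(),s['time_s'],s['wrist_torque'],s['joint_positions'].round(2))
s,im=snap("scene","s8")
cv2.imwrite("pics/s8z.png",cv2.resize(im[120:270,165:325],None,fx=4,fy=4,interpolation=cv2.INTER_CUBIC))
E
```

```text
time_s: 5.3
tool_pos: [0.5032, -0.3265, 0.2247]
tool_rot: [0.597, 0.378, 0.598, -0.38]
wrist_force: [-7.6, 2.3, 14.4]
grip_width: 0.0209
[0.5031839409617895, -0.3264780886254764, 0.2247201680014419] [0.5966408263502498, 0.3780957466406488, 0.5975139762451626, -0.3795265193580503] 5.3 [ 0.75735075  1.86687725 -0.10916455] [ 0.02  0.39  0.67  1.49 -0.24  1.35  1.15]
```

View pics/s8z.png

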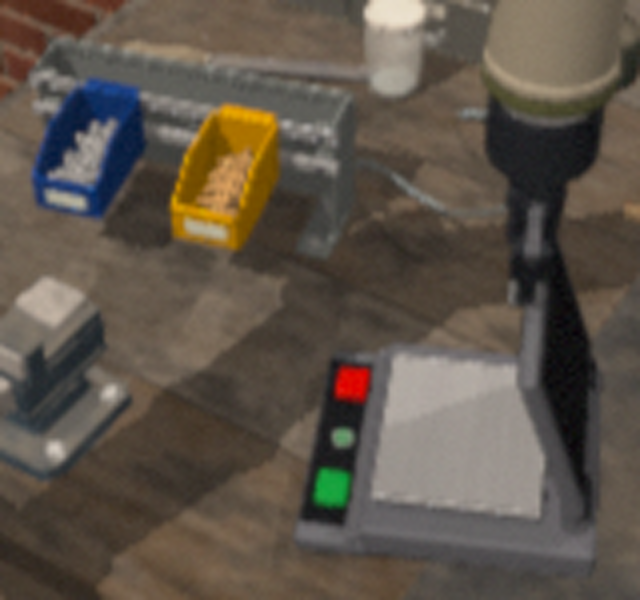

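```bash
python3 -m jog '[[-0.75,0,2.7,0,0,0,1],[-1.06,0,5.47,0,0,0,1],[-0.94,0,8.26,0,0,0,1],[-0.4,0,11,0,0,0,1],[-0.4,0,11,0,0,0,1]]'; python3 - <<'E'
from h import *
s,im=snap("wrist","w9"); print(s['tool_pos'].tolist(),s['tool_rot'].tolist(),s['time_s'],s['wrist_torque'],s['joint_positions'].round(2))
s,im=snap("scene","s9")
cv2.imwrite("pics/s9z.png",cv2.resize(im[120:270,165:325],None,fx=4,fy=4,interpolation=cv2.INTER_CUBIC))
E
```

```text
time_s: 5.82
tool_pos: [0.549, -0.4277, 0.2252]
tool_rot: [0.595, 0.378, 0.598, -0.381]
wrist_force: [-3.6, -3.8, -0.1]
grip_width: 0.0211
[0.54899114420507, -0.42773598686717773, 0.22518366007827312] [0.5954588579559563, 0.3780683693368528, 0.5975785230340612, -0.3813042950154002] 5.8167 [-0.60937356  0.69181348 -0.20651763] [ 0.23  0.62  0.65  1.18 -0.36  1.46  1.27]
```

View pics/s9z.png

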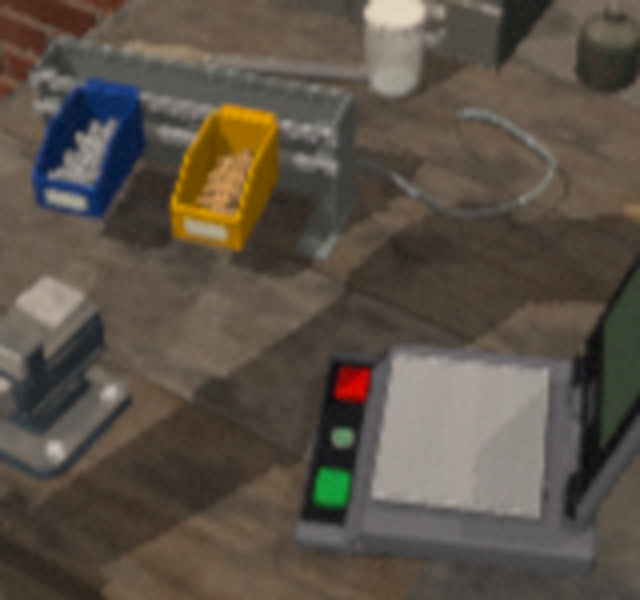

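View pics/w9.png

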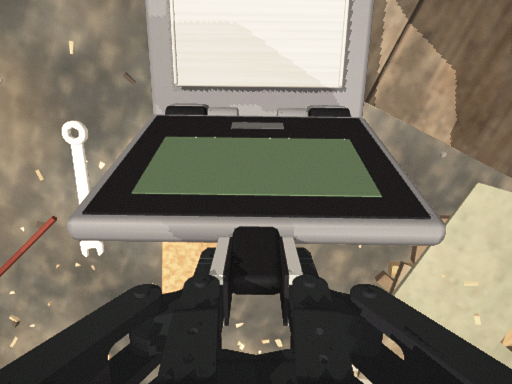

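```bash
cat > lid.py <<'E'
from h import *
SC=[.4945,-.3010,-1.133]
def lidpt(a,x,y,zz): 
    q=np.array([.084+x*np.cos(a)+zz*np.sin(a), y, .066-x*np.sin(a)+zz*np.cos(a)])
    return R.from_euler('z',SC[2]).as_matrix()@q+[SC[0],SC[1],0]
E
python3 - <<'E'
from lid import *
c=cam("wrist",{'tool_pos':[0.54899114420507, -0.42773598686717773, 0.22518366007827312],'tool_rot':[0.5954588579559563, 0.3780683693368528, 0.5975785230340612, -0.3813042950154002]})
for d in (98,104,107,110,113): print(d,*[proj(c,lidpt(np.radians(d),*q))[0].round(0) for q in ((-.158,-.091,.007),(-.158,.091,.007),(-.158,-.091,-.007),(-.158,.091,-.007),(0,.091,-.007))])
S=cam("scene")
for d in (98,104,107,110,113): print(d,*[proj(S,lidpt(np.radians(d),*q))[0].round(1) for q in ((-.158,.091,-.007),(-.158,.091,.007),(-.158,-.091,.007),(-.158,-.091,-.007),(0,.091,-.007))])
im=cv2.imread("pics/s9.png"); cv2.imwrite("pics/s9y.png",cv2.resize(im[130:270,250:400],None,fx=4,fy=4,interpolation=cv2.INTER_CUBIC))
E
```

```text
98 [ 61. 206.] [467. 207.] [ 54. 177.] [476. 178.] [365. 111.]
104 [ 72. 236.] [456. 236.] [ 63. 211.] [466. 212.] [366. 111.]
107 [ 77. 248.] [450. 249.] [ 68. 226.] [460. 227.] [366. 111.]
110 [ 83. 260.] [444. 261.] [ 74. 240.] [454. 241.] [366. 111.]
113 [ 88. 270.] [438. 271.] [ 79. 252.] [448. 253.] [366. 111.]
98 [321.5 170.2] [326.  171.1] [326.5 216.1] [321.4 215.1] [308.6 205.1]
104 [326.9 171.3] [331.2 172.5] [332.4 217.6] [327.5 216.3] [308.7 205. ]
107 [329.5 172. ] [333.8 173.4] [335.2 218.5] [330.4 217. ] [308.7 204.9]
110 [332.  172.8] [336.2 174.4] [338.  219.5] [333.3 217.9] [308.8 204.8]
113 [334.5 173.7] [338.5 175.4] [340.6 220.6] [336.1 218.8] [308.8 204.8]
```

View pics/s9y.png

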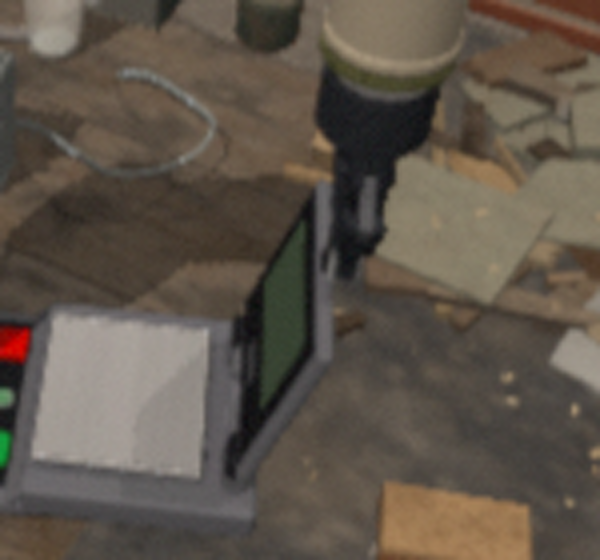

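```bash
python3 -m jog '[[0.25,0,0.8,0,0,0,1],[0.5,0,1.5,0,0,0,1],[0.5,0,1.5,0,0,0,1],[0.5,0,1.5,0,0,0,1],[0.5,0,1.5,0,0,0,1]]'; python3 - <<'E'
from lid import *
s,im=snap("wrist","w10"); print(s['tool_pos'].tolist(),s['tool_rot'].tolist(),s['time_s'],s['wrist_torque'],s['joint_positions'].round(2))
c=cam("wrist",s)
for d in (104,107,110,113): print(d,*[proj(c,lidpt(np.radians(d),*q))[0].round(0) for q in ((-.158,-.091,.007),(-.158,.091,.007),(-.158,-.091,-.007),(-.158,.091,-.007),(0,.091,-.007))])
E
```

```text
time_s: 6.33
tool_pos: [0.5538, -0.4381, 0.2212]
tool_rot: [0.595, 0.378, 0.599, -0.381]
wrist_force: [-9.2, -3.9, -0.5]
grip_width: 0.0209
[0.5537591932520939, -0.43805530845466445, 0.22123884585097717] [0.5948767544342877, 0.37816146718365606, 0.5985625114990691, -0.38057649901059226] 6.3333 [-0.23196142  1.67697894  0.09937637] [ 0.26  0.64  0.65  1.15 -0.37  1.47  1.28]
104 [ 63. 216.] [466. 217.] [ 54. 189.] [476. 190.] [369.  98.]
107 [ 69. 230.] [459. 231.] [ 59. 205.] [470. 206.] [369.  98.]
110 [ 75. 242.] [453. 243.] [ 65. 220.] [464. 221.] [369.  98.]
113 [ 81. 253.] [446. 255.] [ 71. 234.] [457. 235.] [369.  98.]
```

View pics/w10.png

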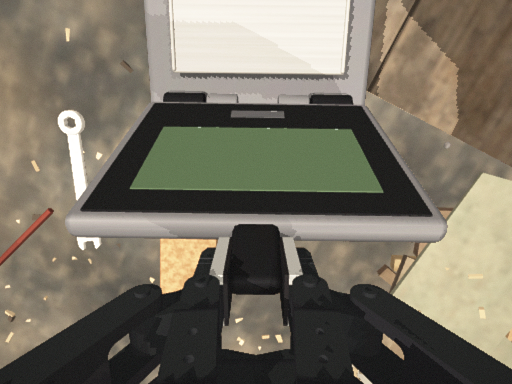

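```bash
python3 -m jog '[[0,0,0,0,0,0,0.6],[0,0,0,0,0,0,0.4],[0,0,0,0,0,0,0.2],[0,0,0,0,0,0,0.2]]'; python3 -m jog '[[-3,0,0,0,0,0,0.2],[-6,0,0,0,0,0,0.2],[-10,0,0,0,0,0,0.2],[-10,0,0,0,0,0,0]]'; python3 - <<'E'
from lid import *
s,im=snap("scene","s11"); print(s['tool_pos'],s['time_s'])
cv2.imwrite("pics/s11y.png",cv2.resize(im[130:270,250:400],None,fx=4,fy=4,interpolation=cv2.INTER_CUBIC))
s,im=snap("top","t11"); 
cv2.imwrite("pics/t11y.png",cv2.resize(im[110:240,230:380],None,fx=4,fy=4,interpolation=cv2.INTER_CUBIC))
for n in ("scene","top"):
  S=cam(n)
  for d in (104,107,110,113,116): print(d,*[proj(S,lidpt(np.radians(d),*q))[0].round(1) for q in ((-.158,.091,-.007),(-.158,.091,.007),(-.158,-.091,.007),(-.158,-.091,-.007),(0,.091,-.007))])
E
```

```text
time_s: 6.72
tool_pos: [0.5581, -0.4356, 0.2231]
tool_rot: [0.598, 0.378, 0.598, -0.377]
wrist_force: [-0.3, 1.2, 0.8]
grip_width: 0.0678
time_s: 7.05
tool_pos: [0.5588, -0.4375, 0.3326]
tool_rot: [0.602, 0.377, 0.594, -0.378]
wrist_force: [0.1, 0.7, 2.8]
grip_width: 0.0781
[ 0.55880053 -0.43747848  0.33256666] 7.05
104 [326.9 171.3] [331.2 172.5] [332.4 217.6] [327.5 216.3] [308.7 205. ]
107 [329.5 172. ] [333.8 173.4] [335.2 218.5] [330.4 217. ] [308.7 204.9]
110 [332.  172.8] [336.2 174.4] [338.  219.5] [333.3 217.9] [308.8 204.8]
113 [334.5 173.7] [338.5 175.4] [340.6 220.6] [336.1 218.8] [308.8 204.8]
116 [336.9 174.7] [340.8 176.5] [343.1 221.8] [338.8 219.9] [308.9 204.7]
104 [317.5 142.9] [321.  142.2] [342.3 187.5] [338.8 188.4] [302.8 165.8]
107 [319.6 142.4] [323.  141.9] [344.4 187.1] [340.9 187.9] [302.8 165.7]
110 [321.6 142.1] [324.9 141.7] [346.3 186.8] [343.  187.4] [302.9 165.7]
113 [323.6 141.8] [326.7 141.5] [348.2 186.5] [345. 187.] [302.9 165.6]
116 [325.5 141.6] [328.5 141.5] [350.  186.3] [346.9 186.7] [302.9 165.6]
```

View pics/s11y.png

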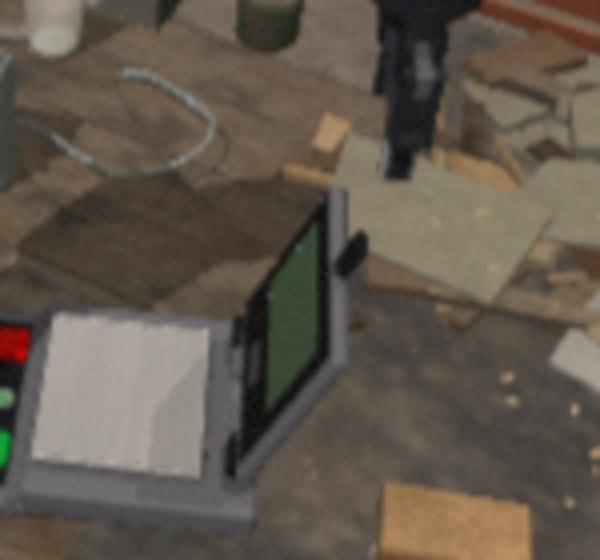

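View pics/t11y.png

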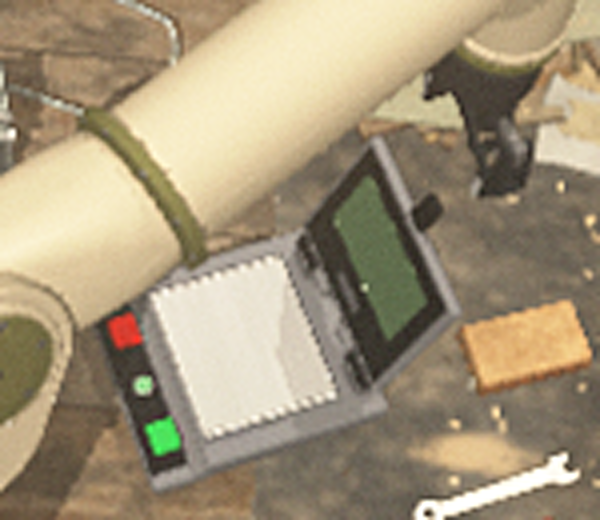

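```bash
cat > go.py <<'E'
from h import *
import sys
c,sn=np.cos(.2583),np.sin(.2583)
BR=Rtool([0,0,-1],[-sn,c,0])
E
python3 - <<'E'
from go import *
row([0.557,0.133,0.26],BR)
E
```

```text
row [  6.43  24.34 -51.57] [-79.4   0.3   0.1] n>= 13.8
```

```bash
python3 -m jog '[[0,12,-26,-36,0,0,0],[0,12,-26,-36,0,0,0],[0,12,-26,-36,0,0,0],[0,12,-26,-36,0,0,0],[0,12,-26,-36,0,0,0]]'; python3 - <<'E'
from go import *
row([0.54,0.11,0.29],BR)
E
```

```text
time_s: 7.57
tool_pos: [0.5547, -0.2254, 0.3219]
tool_rot: [0.685, 0.173, 0.686, -0.173]
wrist_force: [1.0, 1.1, -0.7]
grip_width: 0.0854
row [  3.21  28.81 -17.24] [-43.2  -0.1  -0. ] n>= 8.1
```

```bash
python3 -m jog '[[3.2,28.8,-17.2,-43,0,0,0],[3.2,28.8,-17.2,-43,0,0,0],[3.2,28.8,-17.2,-43,0,0,0],[3.2,28.8,-17.2,-43,0,0,0],[3.2,28.8,-17.2,-43,0,0,0]]'; python3 - <<'E'
from go import *
row([0.545,0.125,0.26],BR)
E
```

```text
time_s: 7.98
tool_pos: [0.5468, -0.0183, 0.3024]
tool_rot: [0.705, -0.046, 0.706, 0.046]
wrist_force: [1.4, -1.0, -0.5]
grip_width: 0.0856
row [ 4.24 14.23  1.68] [-7.4 -0.1 -0. ] n>= 3.6
```

```bash
python3 -m jog '[[4.2,14.2,1.7,-7.4,0,0,0],[4.2,14.2,1.7,-7.4,0,0,0],[4.2,14.2,1.7,-7.4,0,0,0],[4.2,14.2,1.7,-7.4,0,0,0],[4.2,14.2,1.7,-7.4,0,0,0]]'; python3 - <<'E'
from go import *
row([0.557,0.133,0.20],BR)
s,im=snap("wrist","w12"); print(s['tool_pos'].tolist(),s['tool_rot'].tolist(),s['time_s'],s['joint_positions'].round(2))
cc=cam("wrist",s); Rz=R.from_euler('z',.2583).as_matrix()
print(proj(cc,np.array([Rz@np.array(q)+[.5541,.1323,.075] for q in ((.0525,-.031,.06),(.0525,.031,.06),(.0645,-.025,.06),(.0645,.025,.06),(-.0525,-.031,.034),(-.0525,.031,.034))])).round(0).tolist())
E
```

```text
time_s: 8.4
tool_pos: [0.5446, 0.1302, 0.2579]
tool_rot: [0.699, -0.092, 0.703, 0.093]
wrist_force: [0.4, 0.2, -0.4]
grip_width: 0.085
row [ 5.79 -0.07  1.3 ] [ 0.2 -0.3 -0.2] n>= 1.4
[0.544593819115617, 0.13017549727585226, 0.25793375015115133] [0.6989151244316708, -0.09186784853534324, 0.7031204768349771, 0.09327133697714385] 8.4 [-0.47  0.24  0.22  1.53 -0.06  1.39  1.59]
[[219.0, 258.0], [290.0, 258.0], [226.0, 270.0], [283.0, 270.0], [219.0, 133.0], [291.0, 133.0]]
```

View pics/w12.png

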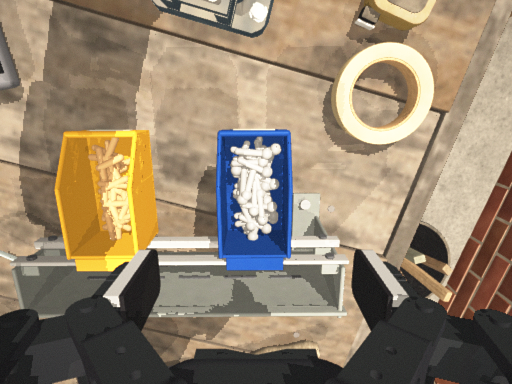

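```bash
python3 -m jog '[[4,0,0.8,0,0,0,0],[8,0,1.3,0,0,0,0],[11,0,1.3,0,0,0,0],[11,0,1.3,0,0,0,0],[11,0,1.3,0,0,0,0]]'; python3 - <<'E'
from go import *
row([0.557,0.133,0.108],BR)
s,im=snap("wrist","w13"); print(s['tool_pos'].tolist(),s['time_s'])
E
```

```text
time_s: 8.87
tool_pos: [0.5589, 0.1239, 0.1507]
tool_rot: [0.7, -0.089, 0.703, 0.088]
wrist_force: [0.8, -0.4, 1.6]
grip_width: 0.0851
row [4.27 0.94 0.06] [-0.5 -0.2  0. ] n>= 1.0
[0.5589196965575424, 0.12385054003900241, 0.150663669208869] 8.8667
```

View pics/w13.png

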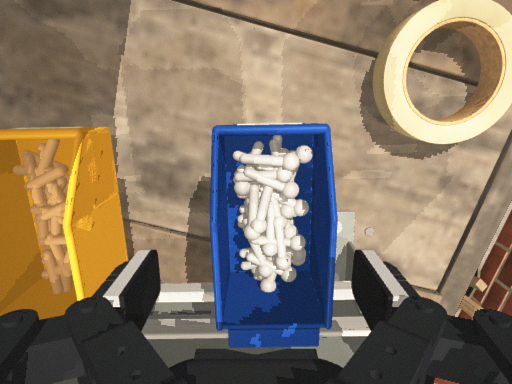

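```bash
python3 -m jog '[[0,0.9,0,-0.5,0,0,0],[0,0.9,0,-0.5,0,0,0]]'; python3 - <<'E'
from go import *
row([0.557,0.133,0.108],BR)
E
```

```text
time_s: 9.08
tool_pos: [0.5588, 0.1362, 0.1546]
tool_rot: [0.702, -0.092, 0.7, 0.093]
wrist_force: [-0.9, 1.1, 0.0]
grip_width: 0.0847
row [ 4.66 -0.27 -0.28] [ 0.2  0.2 -0.1] n>= 1.1
```

```bash
python3 -m jog '[[2,-0.2,-0.2,0,0,0,0],[4.6,-0.2,-0.2,0,0,0,0],[4.6,-0.2,-0.2,0,0,0,0],[4.6,-0.2,-0.2,0,0,0,0]]'; python3 - <<'E'
from go import *
row([0.557,0.133,0.108],BR)
s,im=snap("wrist","w14"); print(s['tool_pos'].tolist(),s['time_s'])
E
```

```text
time_s: 9.42
tool_pos: [0.556, 0.1319, 0.1064]
tool_rot: [0.701, -0.092, 0.701, 0.092]
wrist_force: [-0.5, 0.2, -0.1]
grip_width: 0.0856
row [-0.16  0.08  0.12] [ 0.1 -0.1 -0. ] n>= 0.1
[0.5560467956601406, 0.131932138331214, 0.10639096721318798] 9.4167
```

View pics/w14.png

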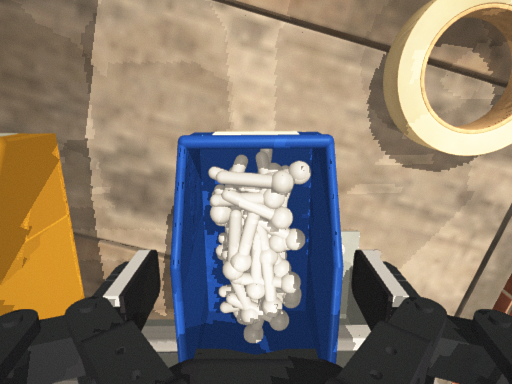

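```bash
python3 -m jog '[[0,0,0,0,0,0,1],[0,0,0,0,0,0,1],[0,0,0,0,0,0,1],[0,0,0,0,0,0,1],[0,0,0,0,0,0,1]]'; python3 - <<'E'
from go import *
s=telemetry.sense(); print(s['tool_pos'],s['wrist_torque'])
# rotate about nib: front up by a
Rz=R.from_euler('z',.2583).as_matrix(); o=np.array([.5541,.1323,.075])
nib=o+Rz@[.05675,0,.057]; yax=Rz@[0,1,0.]
for a in (8,15):
  # rotation raising the front (-x): about +y axis: -x -> +z  
  A=R.from_rotvec(np.radians(a)*yax).as_matrix()
  print(a,'front dz',(A@(Rz@[-1,0,0.]))[2])
  p=nib+A@(s['tool_pos']-nib); row(p,A@q2R(s['tool_rot']),s)
E
```

```text
time_s: 9.88
tool_pos: [0.5574, 0.1325, 0.1081]
tool_rot: [0.702, -0.091, 0.7, 0.092]
wrist_force: [-3.0, 1.1, 6.7]
grip_width: 0.0615
[0.55735564 0.13253495 0.10813821] [ 0.19051564  0.52384108 -0.40041915]
8 front dz 0.13917310096006547
row [-0.77  0.   -0.28] [0. 8. 0.] n>= 1.1
15 front dz 0.2588190451025208
row [-1.47  0.   -0.43] [ 0. 15.  0.] n>= 2.1
```

```bash
python3 -m jog '[[-0.48,0,-0.2,0,5,0,1],[-0.97,0,-0.33,0,10,0,1],[-1.55,0,-0.45,0,16,0,1],[-1.55,0,-0.45,0,16,0,1],[-1.55,0,-0.45,0,16,0,1]]'; python3 - <<'E'
from go import *
s,im=snap("wrist","w15"); print(s['tool_pos'].tolist(),s['time_s'],s['joint_positions'].round(2), s['wrist_torque'])
s,im=snap("scene","s15"); 
cv2.imwrite("pics/s15z.png",cv2.resize(im[100:220,140:290],None,fx=4,fy=4,interpolation=cv2.INTER_CUBIC))
E
```

```text
time_s: 10.3
tool_pos: [0.5549, 0.1316, 0.1222]
tool_rot: [0.598, -0.104, 0.791, 0.078]
wrist_force: [4.1, 2.3, 0.1]
grip_width: 0.0611
[0.5548988225632417, 0.13164192961795632, 0.12220143928815583] 10.3 [-0.43  0.56  0.22  1.42 -0.11  1.45  1.63] [ 0.48118166 -1.21302318  0.00690801]
```

View pics/w15.png

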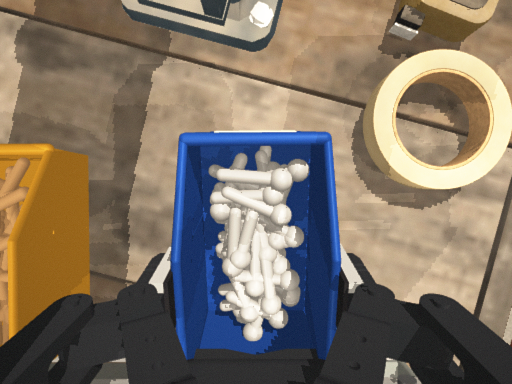

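View pics/s15z.png

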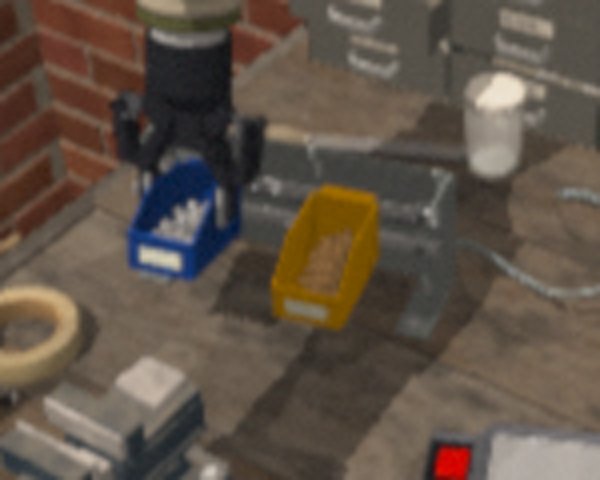

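```bash
python3 -m jog '[[-0.96,0,-0.28,0,0,0,1],[-1.92,0,-0.55,0,0,0,1],[-3.84,0,-1.1,0,0,0,1],[-5.77,0,-1.66,0,0,0,1],[-5.77,0,-1.66,0,0,0,1]]'; python3 - <<'E'
from go import *
s=telemetry.sense();print(s['tool_pos'].tolist(),s['time_s'],s['joint_positions'].round(2), s['wrist_torque'])
row([0.52,0.10,0.25],BR,s)
s,im=snap("scene","s16"); 
cv2.imwrite("pics/s16z.png",cv2.resize(im[100:220,140:290],None,fx=4,fy=4,interpolation=cv2.INTER_CUBIC))
E
```

```text
time_s: 10.82
tool_pos: [0.5535, 0.1305, 0.1857]
tool_rot: [0.599, -0.103, 0.79, 0.078]
wrist_force: [1.8, 0.6, -2.9]
grip_width: 0.0614
[0.5534745797768834, 0.1305181838921921, 0.1856659135893876] 10.8167 [-0.44  0.51  0.22  1.36 -0.1   1.56  1.62] [ 0.09644444 -0.57659985 -0.05724121]
row [-5.11 -2.09 -5.61] [  0.1 -15.7   0. ] n>= 2.2
```

View pics/s16z.png

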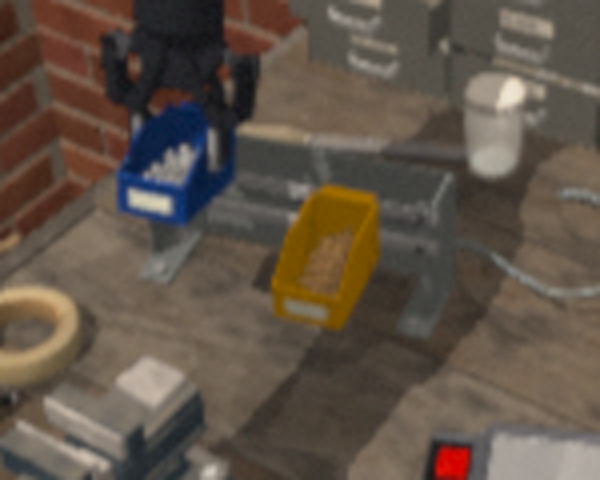

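```bash
python3 -m jog '[[-2,-1,-2.5,0,-5,0,1],[-4,-2,-5,0,-10,0,1],[-6.5,-2.2,-6,0,-15.7,0,1],[-6.5,-2.2,-6,0,-15.7,0,1],[-6.5,-2.2,-6,0,-15.7,0,1]]'; python3 - <<'E'
from go import *
c,sn=np.cos(.438),np.sin(.438)
PR=Rtool([0,0,-1],[-sn,c,0])
row([0.4972,-0.30,0.22],PR)
E
```

```text
time_s: 11.28
tool_pos: [0.5187, 0.0984, 0.262]
tool_rot: [0.7, -0.091, 0.702, 0.092]
wrist_force: [0.5, -0.1, -4.3]
grip_width: 0.0613
row [  4.18 -37.96 -12.28] [-10.2  -0.1  -0.1] n>= 9.6
```

```bash
python3 -m jog '[[0,-4,-1.3,-1,0,0,1],[0,-8,-2.6,-2,0,0,1],[0,-12,-3.9,-3,0,0,1],[0,-16,-5.2,-4.3,0,0,1],[0,-19,-6.1,-5.1,0,0,1]]'; python3 - <<'E'
from go import *
c,sn=np.cos(.438),np.sin(.438)
PR=Rtool([0,0,-1],[-sn,c,0])
row([0.4972,-0.30,0.22],PR)
E
```

```text
time_s: 11.7
tool_pos: [0.5076, -0.1034, 0.2582]
tool_rot: [0.693, -0.123, 0.7, 0.123]
wrist_force: [1.1, -0.4, -4.3]
grip_width: 0.061
row [  3.88 -18.13  -7.66] [-5.1 -0.6 -0.1] n>= 4.8
```

```bash
python3 -m jog '[[0,-4,-1.7,-1,0,0,1],[0.5,-8,-3.4,-2,0,0,1],[1.5,-12,-5.1,-3,0,0,1],[2.7,-15.5,-6.6,-4.3,0,0,1],[3.8,-18.1,-7.6,-5.1,0,0,1]]';  python3 -m jog '[[0,0,0,0,0,0,1],[0,0,0,0,0,0,1],[0,0,0,0,0,0,1]]'; python3 - <<'E'
from go import *
c,sn=np.cos(.438),np.sin(.438)
PR=Rtool([0,0,-1],[-sn,c,0])
row([0.4972,-0.30,0.22],PR)
s,im=snap("wrist","w17"); print(s['tool_pos'].tolist(),s['time_s'],s['tool_rot'].tolist(),s['joint_positions'].round(2))
for n in("scene","top"):
  _,i2=snap(n,n[0]+"17")
  i2=i2[100:270,165:365] if n=="scene" else i2[110:250,220:380]; cv2.imwrite(f"pics/{n[0]}17z.png",cv2.resize(i2,None,fx=3.9,fy=3.5 if n=='scene' else 3.9,interpolation=cv2.INTER_CUBIC))
E
```

```text
time_s: 12.12
tool_pos: [0.498, -0.2991, 0.2201]
tool_rot: [0.687, -0.153, 0.694, 0.154]
wrist_force: [1.0, -0.4, -3.8]
grip_width: 0.061
time_s: 12.37
tool_pos: [0.4993, -0.2953, 0.2206]
tool_rot: [0.687, -0.153, 0.693, 0.155]
wrist_force: [0.8, 0.3, -4.0]
grip_width: 0.0613
row [ 0.06 -0.34 -0.38] [ 0.  -0.5 -0.3] n>= 0.1
[0.4992639977832368, -0.2953282179916336, 0.22055195981826003] 12.3667 [0.6869135755650267, -0.1527997773673853, 0.6934365652582554, 0.1547504368452031] [ 0.08  0.32  0.5   1.54 -0.15  1.33  2.61]
```

View pics/w17.png

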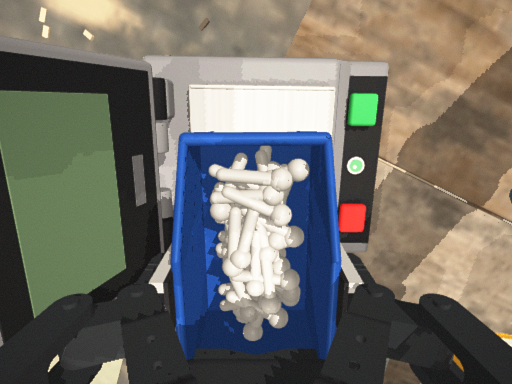

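View pics/s17z.png

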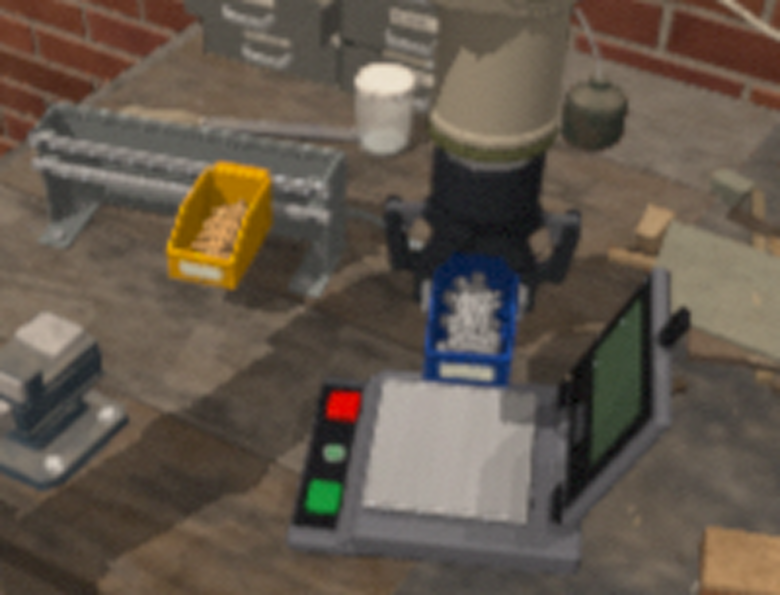

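View pics/t17z.png

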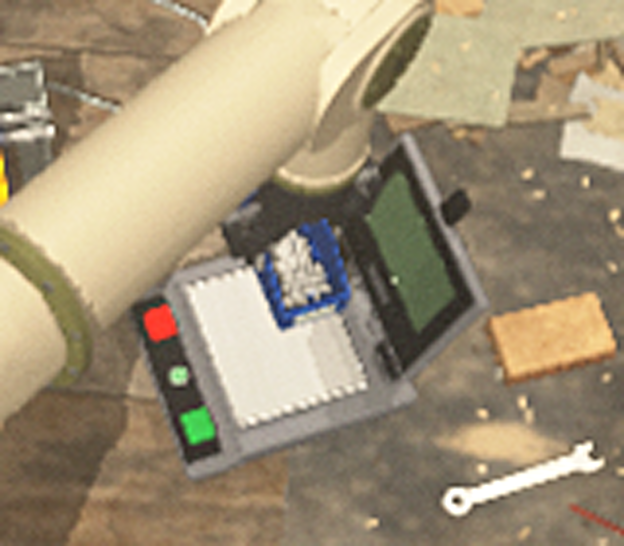

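```bash
python3 - <<'E'
from h import *
W=cam("wrist",{'tool_pos':[0.4992639977832368, -0.2953282179916336, 0.22055195981826003],'tool_rot':[0.6869135755650267, -0.1527997773673853, 0.6934365652582554, 0.1547504368452031]})
T=cam("top");S=cam("scene")
t=lambda u,v:(230+(u+.5)/4-.5,110+(v+.5)/4-.5); sc=lambda u,v:(250+(u+.5)/4-.5,130+(v+.5)/4-.5)
M={'g':(-.104,-.055,.038),'r':(-.104,.055,.038),'FL':(-.065,.075,.053),'BL':(.065,.075,.053),'BR':(.065,-.075,.053),'FR':(-.065,-.075,.053)}
o=[(W,'g',(363,109)),(W,'r',(353,218))]
o2=[(T,'FL',t(152,293)),(T,'BL',t(275,255)),(T,'BR',t(338,395)),(T,'FR',t(210,440)),(T,'g',t(163,437)),(T,'r',t(124,331))]
o3=[(S,'FL',sc(55,315)),(S,'BL',sc(212,325)),(S,'BR',sc(197,478)),(S,'FR',sc(32,460))]
for oo in (o,o2,o3,o+o2+o3):
  p,r=fit(M,oo,False,(.5,-.3,-1.1,0)); print(p.round(4),np.degrees(p[2]).round(2)); print(r.round(1).tolist())
print(tri([(T,t(163,437)),(W,(363,109)),(S,(247.6,241.4))]))
E
```

```text
[ 0.4929 -0.301  -1.1346  0.    ] -65.01
[[0.0, -0.3], [-0.0, 0.4]]
[ 0.4899 -0.2968 -1.1296  0.    ] -64.72
[[-0.1, 0.6], [1.3, -0.4], [0.9, -0.5], [-0.3, -0.4], [-0.7, 0.2], [-1.1, 0.5]]
[ 0.4869 -0.2963 -1.1437  0.    ] -65.53
[[-0.4, -0.3], [-0.4, 1.3], [1.1, -0.3], [-0.4, -0.7]]
[ 0.4915 -0.2998 -1.1403  0.    ] -65.33
[[2.1, -0.6], [1.3, 0.2], [0.9, 0.1], [2.4, -0.6], [1.6, -0.6], [0.3, -0.9], [-0.1, -0.4], [-0.2, -0.1], [1.2, -0.7], [1.2, 0.9], [2.9, -0.9], [1.4, -1.1]]
(array([ 0.3986704 , -0.2284731 ,  0.03116424]), [[-0.1, 0.1], [-0.7, -0.2], [-0.1, -0.1]])
```

```bash
python3 -m jog '[[3,0,-0.5,0,-0.4,-0.2,1],[6,0,-0.5,0,-0.4,-0.2,1],[8.5,0,-0.5,0,-0.4,-0.2,1],[10.5,0,-0.5,0,-0.4,-0.2,1],[11.7,0,-0.5,0,-0.4,-0.2,1]]';  python3 -m jog '[[0,0,0,0,0,0,1],[0,0,0,0,0,0,1],[0,0,0,0,0,0,1]]'; python3 - <<'E'
from go import *
c,sn=np.cos(.438),np.sin(.438)
PR=Rtool([0,0,-1],[-sn,c,0])
row([0.495,-0.298,0.086],PR)
s,im=snap("scene","s18");cv2.imwrite("pics/s18z.png",cv2.resize(im[150:270,220:370],None,fx=4,fy=4,interpolation=cv2.INTER_CUBIC)) 
E
```

```text
time_s: 12.93
tool_pos: [0.494, -0.2966, 0.1039]
tool_rot: [0.69, -0.154, 0.69, 0.155]
wrist_force: [-1.3, 0.1, -5.1]
grip_width: 0.0612
time_s: 13.18
tool_pos: [0.4954, -0.299, 0.1078]
tool_rot: [0.692, -0.155, 0.689, 0.153]
wrist_force: [0.3, 0.0, -3.2]
grip_width: 0.0613
row [ 2.18  0.12 -0.  ] [0.  0.2 0.3] n>= 0.5
```

View pics/s18z.png

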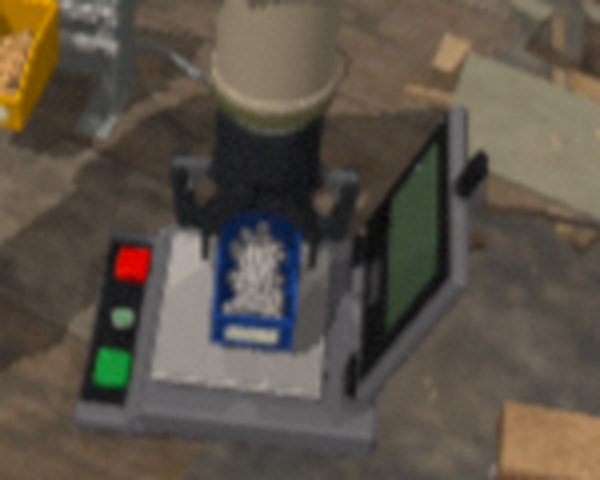

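```bash
python3 -m jog '[[0.5,0,0,0,0,0,1],[1.0,0,0,0,0,0,1],[1.5,0,0,0,0,0,1],[1.5,0,0,0,0,0,1]]';  python3 -m jog '[[0.2,0,0,0,0,0,1],[0.2,0,0,0,0,0,1]]';python3 -m jog '[[0.2,0,0,0,0,0,1],[0.2,0,0,0,0,0,1]]'
```

```text
time_s: 13.57
tool_pos: [0.4937, -0.2984, 0.0899]
tool_rot: [0.691, -0.154, 0.69, 0.153]
wrist_force: [-1.3, -0.4, -4.4]
grip_width: 0.0608
time_s: 13.73
tool_pos: [0.4942, -0.2988, 0.0887]
tool_rot: [0.691, -0.154, 0.69, 0.153]
wrist_force: [0.2, -0.3, -5.0]
grip_width: 0.0611
time_s: 13.9
tool_pos: [0.4947, -0.299, 0.0875]
tool_rot: [0.691, -0.155, 0.689, 0.153]
wrist_force: [-0.5, -0.2, -0.2]
grip_width: 0.0612
```

```bash
python3 -m jog '[[0.1,0,0,0,0,0,1],[0.1,0,0,0,0,0,1]]'
```

```text
time_s: 14.07
tool_pos: [0.495, -0.2989, 0.0871]
tool_rot: [0.691, -0.155, 0.689, 0.153]
wrist_force: [-0.8, 2.0, 4.3]
grip_width: 0.061
```

Contact is made, so I release it.

```bash
python3 -m jog '[[0,0,0,0,0,0,0.2],[0,0,0,0,0,0,0],[0,0,0,0,0,0,0],[0,0,0,0,0,0,0],[0,0,0,0,0,0,0]]'; python3 -m jog '[[-2,0,0,0,0,0,0],[-4,0,0,0,0,0,0],[-7,0,0,0,0,0,0],[-10,0,0,0,0,0,0],[-12,0,0,0,0,0,0]]'; python3 -m jog '[[0,0,0,0,0,0,0],[0,0,0,0,0,0,0]]'; python3 - <<'E'
from h import *
s,im=snap("wrist","w19"); print(s['tool_pos'].tolist(),s['tool_rot'].tolist(),s['time_s'])
cc=cam("wrist",s)
for nm,oo,yw in (("pan",(.492,-.2995,.053),.435),):
  Rz=R.from_euler('z',yw).as_matrix()
  print(proj(cc,np.array([Rz@np.array(q)+oo for q in ((.0525,-.031,.06),(.0525,.031,.06),(.0645,-.025,.06),(.0645,.025,.06),(-.0525,-.031,.034),(-.0525,.031,.034))])).round(0).tolist())
for n in("scene",):
  _,i2=snap(n,"s19");cv2.imwrite("pics/s19z.png",cv2.resize(i2[140:270,220:370],None,fx=4,fy=4,interpolation=cv2.INTER_CUBIC))
E
```

```text
time_s: 14.48
tool_pos: [0.4944, -0.2989, 0.0861]
tool_rot: [0.691, -0.154, 0.689, 0.153]
wrist_force: [0.2, -0.1, 0.3]
grip_width: 0.0856
time_s: 14.9
tool_pos: [0.4945, -0.2992, 0.2091]
tool_rot: [0.692, -0.155, 0.689, 0.152]
wrist_force: [0.6, 0.1, 0.4]
grip_width: 0.0852
time_s: 15.07
tool_pos: [0.4947, -0.2991, 0.2074]
tool_rot: [0.692, -0.155, 0.689, 0.152]
wrist_force: [-0.3, 0.5, -1.1]
grip_width: 0.0852
[0.494678575445193, -0.2990779767964237, 0.20738424183156945] [0.6918608853045105, -0.15491921996684035, 0.6885767138768779, 0.1522847982467229] 15.0667
[[217.0, 259.0], [297.0, 260.0], [226.0, 273.0], [289.0, 273.0], [217.0, 119.0], [299.0, 119.0]]
```

View pics/w19.png

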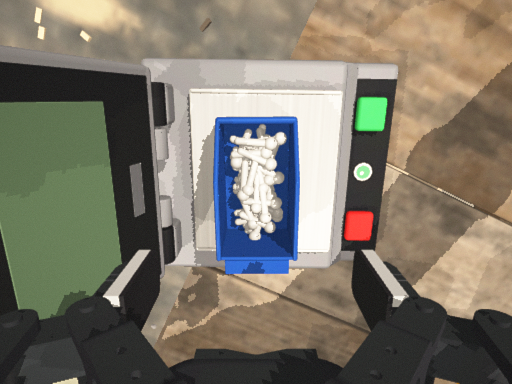

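View pics/s19z.png

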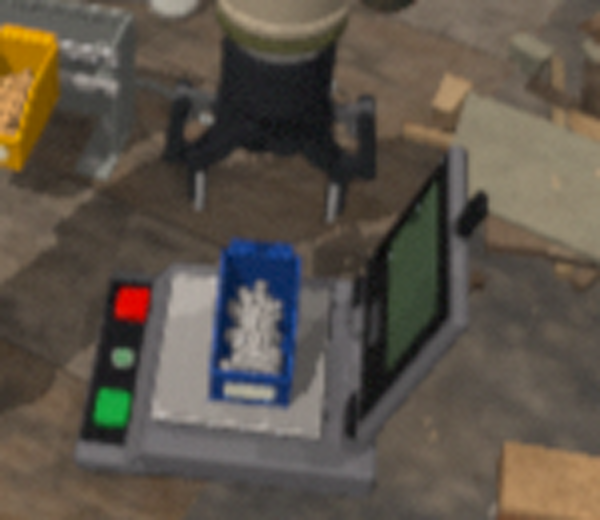

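```bash
python3 - <<'E'
from go import *
c,sn=np.cos(.438),np.sin(.438)
PR=Rtool([0,0,-1],[-sn,c,0])
row([0.398,-0.227,0.20],PR)
E
```

```text
row [ 0.49 10.51 -5.64] [0.  0.1 0.1] n>= 2.9
```

```bash
python3 -m jog '[[0,4,-2,0,0,0,1],[0.3,8,-4,0,0,0,1],[0.5,10.5,-5.6,0,0,0,1],[0.5,10.5,-5.6,0,0,0,1],[0.5,10.5,-5.6,0,0,0,1]]'; python3 -m jog '[[0,0,0,0,0,0,1],[0,0,0,0,0,0,1],[0,0,0,0,0,0,1]]'; python3 - <<'E'
from go import *
c,sn=np.cos(.438),np.sin(.438)
PR=Rtool([0,0,-1],[-sn,c,0])
row([0.398,-0.227,0.06],PR)
s,im=snap("wrist","w20"); print(s['tool_pos'],s['joint_positions'].round(2))
E
```

```text
time_s: 15.58
tool_pos: [0.3969, -0.2257, 0.1994]
tool_rot: [0.69, -0.154, 0.69, 0.154]
wrist_force: [0.4, -0.3, 0.1]
grip_width: 0.0257
time_s: 15.83
tool_pos: [0.3996, -0.228, 0.2007]
tool_rot: [0.691, -0.155, 0.69, 0.152]
wrist_force: [1.1, -0.7, -1.1]
grip_width: 0.0001
row [14.07  0.2  -0.12] [-0.   0.1  0.2] n>= 3.4
[ 0.39958811 -0.22795871  0.20069064] [-0.02  0.04  0.49  1.88 -0.02  1.22  2.48]
```

View pics/w20.png

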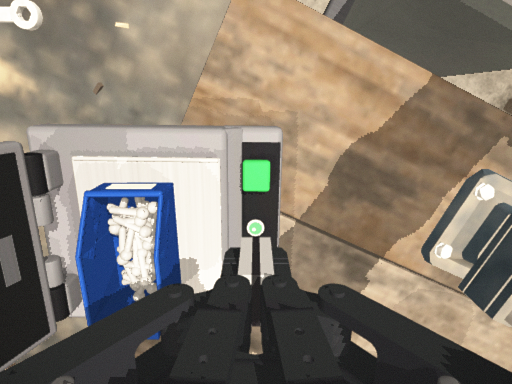

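```bash
python3 - <<'E'
from h import *
s=telemetry.sense(); c=cam("wrist",s)
print(proj(c,[[*s['tool_pos'][:2],.038],[*s['tool_pos'][:2],.032],[.3985,-.2282,.038]]))
E
python3 -m jog '[[4,0.1,0,0,0,0,1],[8,0.1,0,0,0,0,1],[11,0.1,0,0,0,0,1],[13,0.1,0,0,0,0,1],[13.7,0.1,0,0,0,0,1]]'; python3 -m jog '[[0,0,0,0,0,0,1],[0,0,0,0,0,0,1]]'; python3 - <<'E'
from h import *
s,im=snap("wrist","w21"); print(s['tool_pos'])
E
```

```text
[[256.50647834 176.97296867]
 [256.51152586 175.49221844]
 [256.70869566 175.91310256]]
time_s: 16.3
tool_pos: [0.397, -0.2262, 0.0605]
tool_rot: [0.689, -0.154, 0.691, 0.154]
wrist_force: [-0.6, -0.1, -0.1]
grip_width: -0.0001
time_s: 16.47
tool_pos: [0.3993, -0.2272, 0.0644]
tool_rot: [0.691, -0.155, 0.689, 0.153]
wrist_force: [0.7, 0.3, -0.1]
grip_width: 0.0001
[ 0.39933425 -0.22723528  0.06437441]
```

View pics/w21.png

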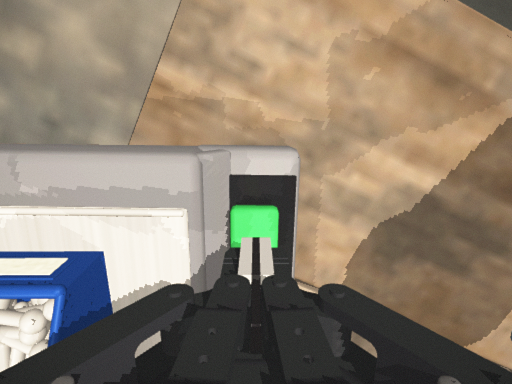

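Fingertips sit over the green key. I press down in small steps.

```bash
python3 -m jog '[[0.5,0,0,0,0,0,1],[1,0,0,0,0,0,1],[1.5,0,0,0,0,0,1],[1.5,0,0,0,0,0,1]]'; python3 -m jog '[[0.2,0,0,0,0,0,1],[0.4,0,0,0,0,0,1],[0.4,0,0,0,0,0,1]]'
```

```text
time_s: 16.85
tool_pos: [0.3984, -0.2263, 0.0481]
tool_rot: [0.691, -0.154, 0.69, 0.153]
wrist_force: [-0.4, 0.8, -0.7]
grip_width: -0.0001
time_s: 17.1
tool_pos: [0.3989, -0.2266, 0.0446]
tool_rot: [0.691, -0.154, 0.689, 0.153]
wrist_force: [0.1, 0.9, 1.6]
grip_width: 0.0001
```

```bash
python3 -m jog '[[0.2,0,0,0,0,0,1],[0.2,0,0,0,0,0,1]]'; python3 -m jog '[[0.2,0,0,0,0,0,1],[0.2,0,0,0,0,0,1]]'; python3 -m jog '[[0.15,0,0,0,0,0,1],[0.15,0,0,0,0,0,1]]'
```

```text
time_s: 17.27
tool_pos: [0.399, -0.2267, 0.0427]
tool_rot: [0.691, -0.154, 0.689, 0.153]
wrist_force: [0.0, 1.1, 2.4]
grip_width: 0.0
time_s: 17.43
tool_pos: [0.399, -0.2268, 0.0408]
tool_rot: [0.691, -0.154, 0.689, 0.153]
wrist_force: [-1.1, -0.6, 4.4]
grip_width: -0.0
time_s: 17.6
tool_pos: [0.399, -0.2268, 0.0398]
tool_rot: [0.691, -0.154, 0.689, 0.153]
wrist_force: [-4.3, 1.5, 12.6]
grip_width: -0.0002
```

```bash
python3 -m jog '[[0,0,0,0,0,0,1],[-2,0,0,0,0,0,1],[-5,0,0,0,0,0,1],[-9,0,0,0,0,0,1],[-13,0,0,0,0,0,1]]'; python3 -m jog '[[-5,8,-4,0,0,0,1],[-5,8,-4,0,0,0,1],[-5,8,-4,0,0,0,1],[-5,8,-4,0,0,0,1]]'; python3 - <<'E'
from lid import *
for n,cr in (("scene",(100,270,165,365)),("top",(110,240,140,340)),("wrist",None)):
  s,im=snap(n,n[0]+"22")
  if cr: cv2.imwrite(f"pics/{n[0]}22z.png",cv2.resize(im[cr[0]:cr[1],cr[2]:cr[3]],None,fx=3.5,fy=3.5,interpolation=cv2.INTER_CUBIC))
print(s['tool_pos'],s['time_s'],s['wrist_force'])
E
```

```text
time_s: 18.02
tool_pos: [0.3973, -0.2262, 0.17]
tool_rot: [0.69, -0.154, 0.69, 0.153]
wrist_force: [2.0, -0.6, 0.8]
grip_width: -0.0
time_s: 18.35
tool_pos: [0.3271, -0.1694, 0.2209]
tool_rot: [0.692, -0.155, 0.688, 0.153]
wrist_force: [1.2, 0.3, -0.0]
grip_width: 0.0001
[ 0.3283821  -0.17070449  0.21926177] 18.45 [-1.06094326  0.49795144 -0.47026065]
```

View pics/s22z.png

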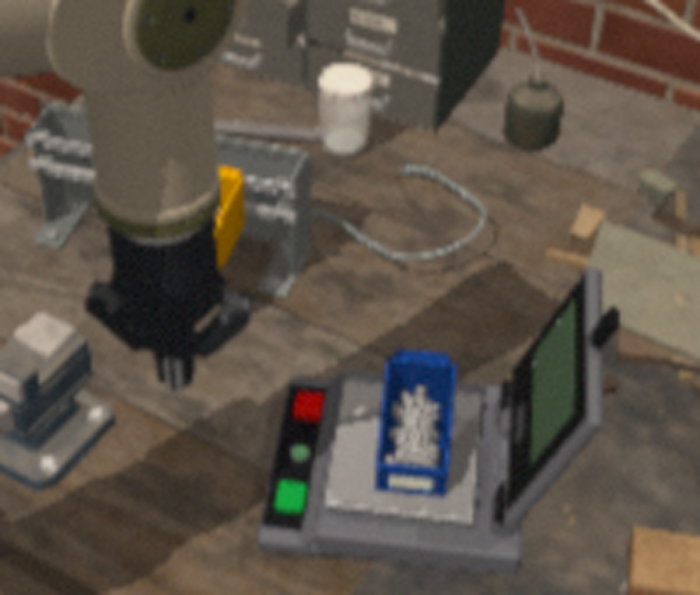

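View pics/t22z.png

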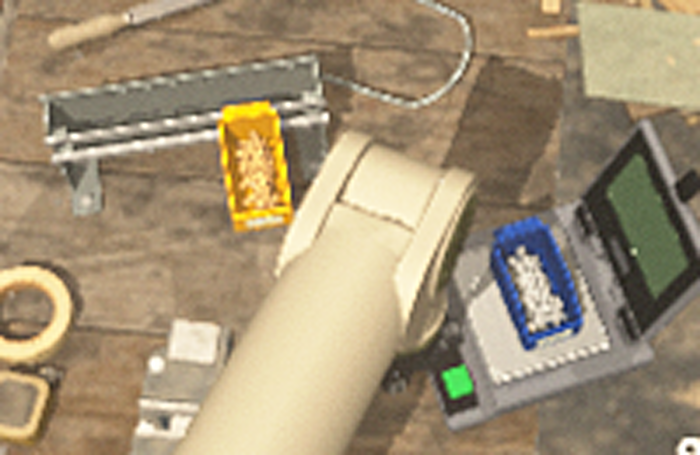

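View pics/w22.png

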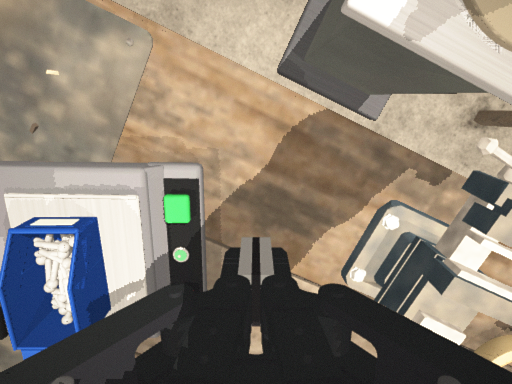

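```bash
python3 -m jog '[[0,0,0,0,0,0,1],[0,0,0,0,0,0,1],[0,0,0,0,0,0,1]]'; python3 - <<'E'
from bench import finish_job
print(finish_job())
E
```

```text
time_s: 18.75
tool_pos: [0.3282, -0.1712, 0.2183]
tool_rot: [0.69, -0.154, 0.69, 0.153]
wrist_force: [1.0, 0.0, 0.6]
grip_width: 0.0004
the job is handed in; nothing more can be done
None
```

The job is done and handed in at 18.75 s; no verdict came back.

**What I did:**
1. I pinched the lid's tab and swung it open, then let go.
2. I gripped the blue bin by its side walls and tipped it about 16 degrees about the rail. Then I lifted its nib off and levelled it.
3. I set the bin down on the pan. The set-down reading was about 4 N upward, and I opened the fingers there.
4. I pressed the green key until it bottomed at about 12.6 N, then moved the arm clear.

**What the last checks showed:**
- **Lid:** it stands at about 109 degrees, measured against the scene and top pictures after I let go of the tab. The last pictures show it still there by eye.
- **Bin:** it stands level on the pan. One wrist picture put it about 8 mm off the pan's middle; the limit is 30 mm.
- **Keys:** the green key looks up again. I never went near the red key.
- **Yellow bin:** its outline in the top picture matches the start to within about a pixel.
- **Bystanders:** the arm never went near them. I did not measure their positions at the end.

**What disagreed:**
- The green key measured 30–31 mm high from the pictures, against the 38 mm given. Contact while pressing was nearer the given height.
- My estimates of the pan's middle from different cameras differed by about 5 mm.

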